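# Restock the glue lane first-in-first-out

### The arm

A 7-joint arm with a two-finger parallel gripper is mounted at the origin on the work surface; the furniture and walls round the work are solid. World frame = base frame: x ahead of the robot, y to its left, z up, the work surface at z = 0. Lengths are in m, angles in rad, forces in N, time in s.
With the tool pointing down it reaches from about 0.4 to 0.85 m from the base axis. Payload 6.9 kg.
Tool frame: the origin (TCP) lies at the very end of the fingers, on their centre line; the grasp point (between the pads) lies 19 mm behind it; z points along the fingers, y is the direction in which the jaws open and shut (so a half turn about z gives the same grasp; the last joint's range is limited). The gripper opens to 85 mm and grips with 20 to 120 N. Pads are 22 mm wide; open, the fingers measure 114 mm over their backs; the gripper's body (76 mm by 85 mm) begins 54 mm behind the grasp point. The pads swing forward as they close: fully open they stand 13 mm farther back than shut.
Start: joints at [1.242, 0.507, -0.238, 1.5, 0.126, 1.149, -0.155], TCP at [0.263, -0.567, 0.231] pointing down, gripper open.
Joint ranges: [-3.08, 3.08], [-0.24, 2.05], [-1.43, 1.35], [0, 2.5], [-1.52, 4.66], [0.17, 1.96], [-2.89, 2.89]. Speed limits (rad/s): [2.39, 2.39, 3.14, 3.14, 3.14, 3.14, 3.14].

### API

Orientations are given as a unit quaternion [w, x, y, z].
In Python, from bench import observe, get_image, sign_off gives the robot as it stands. The module is installed in compiled form; this text tells all that it offers.
- The arm moves only by the tool move_arm, never from a script. Its argument "increments" is one flat list of numbers, 7 for each row, row after row: the shift along the tool's x, y, z in cm, then the turn, a rotation vector about the tool's x, y, z in degrees, then the opening, from 0 (shut) to 1 (fully open). A call has 1 to 8 rows; each row is the pose to reach, as a shift and turn from the pose measured when the call began, along the tool's axes at that moment; what a row does not reach only later rows make up. A row lasts 1/12 s, in which the tool goes at most 41.7 mm and 7.16 degrees, less where a joint would pass 70% of its speed; a pose out of reach is approached as far as the arm can. A call with a gripper value outside its range is refused whole. The fingers move at their own pace and stop on an object; the grip force is fixed at half the most. Time passes only in rows, so rows that repeat a pose let the fingers close. It gives the time, the measured TCP pose, the force and the opening at its end, in the units of the state.
- observe(): the state, without advancing time (a new reading comes with each control period).
- get_image(name): name is "side" or "top"; returns a dict with "image" (480x640x3 uint8, red, green, blue), "intrinsics" (3x3 intrinsics, pixels), "D" ([k1, k2, p1, p2, k3] as OpenCV has them; the pictures are not rectified), "R" (3x3) and "t" (3): a world point X has camera coordinates R X + t. Camera axes: x right, y down, z forward; pixel columns grow to the right and rows downward; lengths in m; the calibration is good to about 2 mm. A picture is of the moment at which its call begins. There is no depth.
- sign_off(): hands the job in, once; it reports no verdict.
The state is a dict: "t": time; "qpos": joint angles; "dq": joint speeds; "joint_torque": joint torques, N m; "tcp_pos": TCP position; "eef_rot": TCP orientation; "contact_force": force on the tool from outside, world axes, zero at the start; "moment": the same for the moment, N m; "width": finger opening in m.
Only numpy, scipy, OpenCV 4.12 (cv2) and the standard library are available. Lean on these libraries where they do the work, as an engineer would, in place of code of your own. Each camera call takes 0.05 s, during which the arm holds its last target.

### The job

Restock the glue lane of the small stock rack so that the oldest glue is used first: draw the old glue bottle at the back of the lane forward to the front lip, then stand the new bottle from the bench in the lane behind it, and finally pull the follower (black paddle with a red grip) forward until the row is closed up, with the old bottle at the lip, the new one right behind it and the follower right behind that. Keep both bottles upright all the while and do not disturb the jar and the ball on the bench.

Things in the scene. Friction and masses are not known exactly. Their poses are not given: they have to be found in the camera images.
- lane_rack: Grey steel stock rack fixed on the bench at the left, 212 long x 178 wide x 260 mm high, its open front facing right. Origin on the bench under it; x runs along its lanes from front to back, y to the left of that, z up. Two lanes: the glue lane centred at y = -45 mm, and a full lane of white cartons (60 mm wide, tops 68 mm above the bench, fixed) centred at y = +56 mm. Back panel at x = +114 mm.
- lane_front (a point): Point on the glue lane's floor (8 mm above the bench), mid-width, at the inner face of the front lip (rack frame x = -90, y = -45 mm). Axes as lane_rack: x points along the lane to the back. The lip's top is 37 mm above the bench. The lane lies between wire guides: 50 mm free width, tops 41 mm above the bench.
- shelf_edge (a point): Lower front edge of the rack's narrow upper shelf, above the glue lane's middle: 249 mm above the bench, 123 mm behind the lip (rack frame x = +33 mm). The shelf overhangs the back of the lane from here to the back panel, so a vertical tool cannot reach there; lean the tool's upper end 30 to 45 degrees towards the rack's front.
- old_bottle: Glue bottle already in the glue lane: white squeeze bottle with blue label, 43 mm diameter, straight body up to 82 mm, then a red-orange cap and nozzle up to 120 mm; 60 to 120 g. Origin at the centre of its underside, z up. It starts standing in the back half of the lane, its centre 94 to 106 mm behind the lip; there is no room for a bottle between it and the follower.
- new_bottle: Identical glue bottle, 43 mm diameter, 120 mm high (body 82 mm), standing upright on the bench to the right, outside the rack. Origin at the centre of its underside, z up.
- follower (a joint): Slide of the follower in the glue lane, in m: 0 = fully back, grows as it is pulled forward to the lip, up to 0.085. Stays where it is left; about 1.5 N of friction. It starts at 0 to 0.02. Its front face is 150 mm minus this value behind the lip.
- follower_face (a point): Foot of the follower's front face, mid-width, at lane floor height. The face is a black plate 40 mm wide and 74 mm high. Axes as lane_rack.
- follower_grip (a point): Point to grip on the follower: inside its red upright grip, 24 mm wide (along rack y), 12 mm thick (along x), from 74 to 116 mm above the bench; this point is 96 mm above the bench and 16 mm behind the front face. Nothing stands within 30 mm at either side of the grip, at its height.
- jam_jar: Open glass jar, 69 mm diameter, 80 mm high, on the bench; leave alone. Origin at the centre of its underside.
- grey_ball: Grey ball with a flat seat, 58 mm, on the bench; leave alone. Origin at the centre of its underside.
Mind the look-alikes: they are no part of the job. What is shaped like the old_bottle but green or pink is not meant. Leave any purple look-alike of the new_bottle alone.

How it is judged:
On the way, in this order (a step that is already met when the one before it is completed fails the run):
1. the old bottle stands upright in the glue lane at the front lip (within 10 mm of it) while the new bottle is still outside the lane (x of old_bottle in the frame of lane_front between 0.015 and 0.032 m and y of old_bottle in the frame of lane_front between -0.009 and 0.009 m and z of old_bottle in the frame of lane_front below 0.006 m and angle between old_bottle's own z axis and vertical below 0.15 rad and x of new_bottle in the frame of lane_front below -0.03 m), for 0.2 s.
2. the new bottle stands upright and let go on the floor of the glue lane, behind the old bottle, which is still at the lip (x of new_bottle in the frame of lane_front between 0.055 and 0.13 m and y of new_bottle in the frame of lane_front between -0.009 and 0.009 m and z of new_bottle in the frame of lane_front below 0.006 m and angle between each of new_bottle, old_bottle's own z axis and vertical below 0.15 rad and contact force between the fingers and new_bottle below 0.3 N and x of old_bottle in the frame of lane_front below 0.032 m), for 0.2 s.
At the end, for the whole second after the job is handed in: Both bottles stand upright (within 7 degrees) and at rest on the floor of the glue lane: the old one in front, at most 10 mm from the lip, the new one behind it with at most 10 mm between them, and the follower behind that with at most 8 mm between its face and the new bottle (x of old_bottle in the frame of lane_front between 0.015 and 0.032 m and y of old_bottle in the frame of lane_front between -0.009 and 0.009 m and z of each of old_bottle, new_bottle in the frame of lane_front below 0.006 m and angle between each of old_bottle, new_bottle's own z axis and vertical below 0.12 rad and y of new_bottle in the frame of lane_front between -0.009 and 0.009 m and distance between new_bottle and old_bottle below 0.052 m and x of new_bottle in the frame of lane_front above 0.055 m and x of new_bottle in the frame of follower_face above -0.029 m and linear speed of each of old_bottle, new_bottle below 0.01 m/s and velocity of joint follower between -0.005 and 0.005 m/s); the robot touches nothing.
It fails at once if a glue bottle is tipped more than about 29 degrees (angle between any of old_bottle, new_bottle's own z axis and vertical above 0.5 rad).
It fails at once if the jar or the ball is moved by more than 30 mm (distance of any of jam_jar, grey_ball from where it was at the start of the episode above 0.03 m).
It also fails if it takes over 64 s, if anything falls off the work surface, if the arm or the gripper's body presses on something with over 40 N, if the wrist force passes 120 N, or if a joint passes its speed limit or range.

## Working session

There is one attempt and no reset: what is moved stays moved. The work goes in short steps, Python scripts to look and compute and a tool call to move; the robot and the scene stay as the last step left them, time stands still between calls to the robot, and variables do not carry over. Pictures are saved under pics/ and viewed, and the job is handed in when it is done.

Besides the shell and the picture viewer there is one more tool, called after "Request:" by a JSON object that holds its "name" and its "arguments", one argument or row to a line. move_arm: Moves the arm, as the interface text tells. Its arguments: {"type":"object","properties":{"increments":{"type":"array","items":{"type":"number"}}},"required":["increments"]}

```bash
mkdir -p pics; cat > look.py <<'E'
import cv2
from bench import observe,get_image
import sys,pickle
tag=sys.argv[1]
d={}
for n in sys.argv[2:] or ("side","top"):
    g=get_image(n); d[n]=g
    cv2.imwrite(f"pics/{n}_{tag}.png",g["image"][:,:,::-1])
pickle.dump(d,open(f"cam_{tag}.pkl","wb"))
o=observe()
print(o["t"],o["tcp_pos"],o["eef_rot"],o["width"],o["contact_force"])
E
python3 look.py 0; python3 -c "
import pickle
d=pickle.load(open('cam_0.pkl','rb'))
for n in d: print(n,d[n]['intrinsics'],d[n]['D'],d[n]['R'],d[n]['t'])"
```

```text
0.1 [ 0.26302823 -0.56646066  0.23050789] [-7.96752692e-04  9.76458616e-01  2.15703280e-01 -1.76027707e-04] 0.08554421590688706 [ 0.04376553 -1.02189871 -0.02536721]
side [[592.32705956   0.         322.08073254]
 [  0.         592.32705956 237.61741025]
 [  0.           0.           1.        ]] [-0.06822386  0.          0.          0.          0.        ] [[-0.62247449 -0.7826339   0.00311132]
 [-0.48992241  0.38655761 -0.78137651]
 [ 0.61032905 -0.48791125 -0.62405214]] [0.33575363 0.35047303 1.48587402]
top [[566.09039051   0.         316.10977591]
 [  0.         566.09039051 242.47999022]
 [  0.           0.           1.        ]] [-0.1053459  0.         0.         0.         0.       ] [[-2.82430232e-03 -9.99807099e-01  1.94367962e-02]
 [-9.83564294e-01 -7.31703224e-04 -1.80556762e-01]
 [ 1.80536155e-01 -1.96272856e-02 -9.83372496e-01]] [0.04376494 0.4991617  1.3050541 ]
```

View pics/side_0.png

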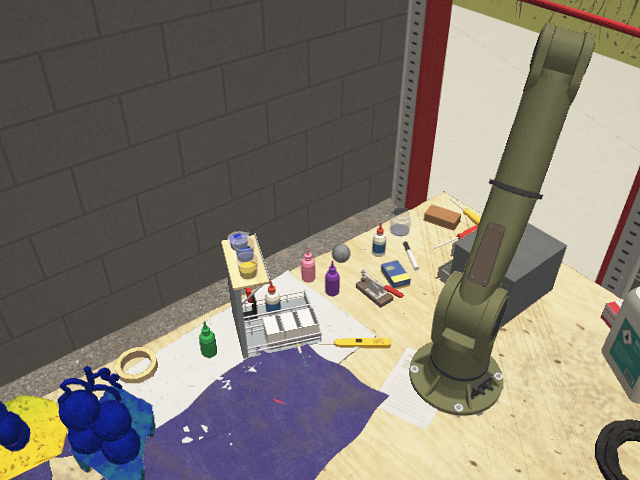

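View pics/top_0.png

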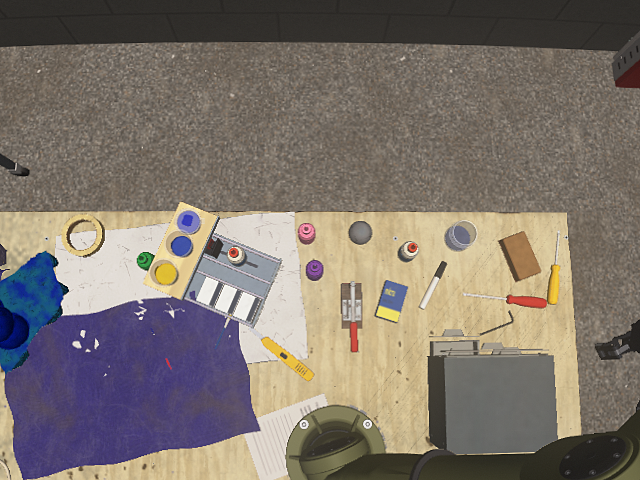

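The top view shows the rack at about (235,270), with the old bottle's red cap at (236,254) and the follower at (212,246). Bottle candidates outside the rack are pink (307,232), purple (315,269), green (145,260) and white with a red cap (409,250). The white one with the blue label fits new_bottle. I'll confirm it in crops.

```bash
python3 -c "
import cv2,numpy as np
t=cv2.imread('pics/top_0.png');s=cv2.imread('pics/side_0.png')
cv2.imwrite('pics/c1.png',cv2.resize(t[195:335,135:295],None,fx=5,fy=4.2*5/4.2*0.85,interpolation=cv2.INTER_CUBIC)[:600])
a=cv2.resize(s[220:365,220:340],None,fx=4,fy=4,interpolation=cv2.INTER_CUBIC)
b=cv2.resize(s[210:270,350:420],None,fx=4,fy=4,interpolation=cv2.INTER_CUBIC)
c=cv2.resize(t[220:280,385:455],None,fx=4,fy=4,interpolation=cv2.INTER_CUBIC)
o=np.zeros((580,760+4,3),np.uint8);o[:,:480]=a;o[:240,482:762]=b;o[250:490,482:762]=c
cv2.imwrite('pics/c2.png',o)"
```

```text
(no output)
```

View pics/c1.png

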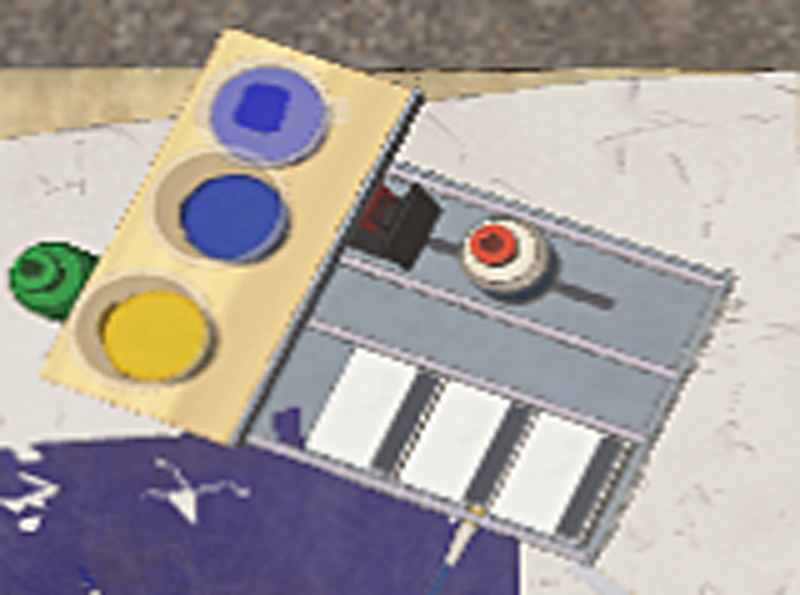

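View pics/c2.png

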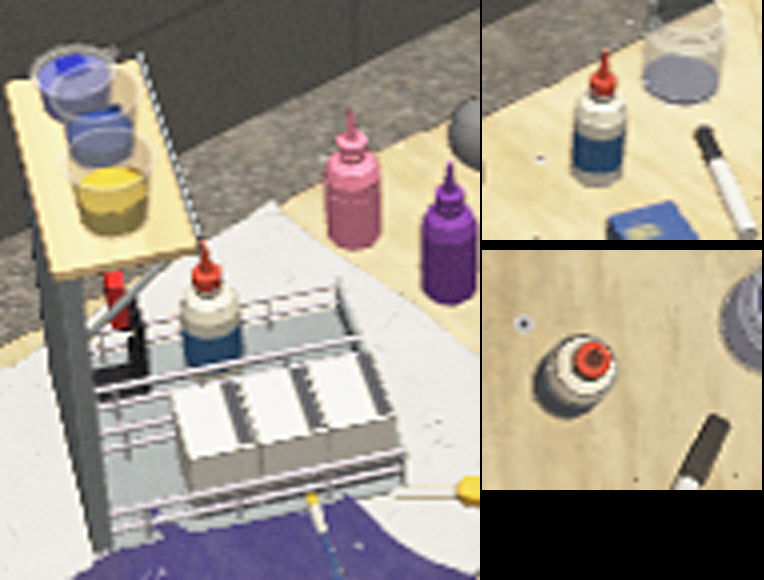

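The crops confirm it. The white bottle with the blue label and red cap at top (409,250) / side (379,240) is new_bottle, and the matching one in the lane is old_bottle. Next I'll measure.

```bash
cat > geo.py <<'E'
import cv2,numpy as np,pickle
def ray(g,uv):
    K,D,R,t=[np.asarray(g[k],float) for k in("intrinsics","D","R","t")]
    p=cv2.undistortPoints(np.array([[uv]],float),K,D)[0,0]
    d=R.T@np.array([p[0],p[1],1]); return -R.T@t, d/np.linalg.norm(d)
def onz(g,uv,z):
    c,d=ray(g,uv); return c+d*(z-c[2])/d[2]
def tri(g1,u1,g2,u2):
    A=[];b=[];
    for g,u in((g1,u1),(g2,u2)):
        c,d=ray(g,u);P=np.eye(3)-np.outer(d,d);A.append(P);b.append(P@c)
    x=np.linalg.lstsq(np.vstack(A),np.hstack(b),rcond=None)[0]
    return x,[np.linalg.norm(np.cross(x-ray(g,u)[0],ray(g,u)[1])) for g,u in((g1,u1),(g2,u2))]
def proj(g,X):
    K,D,R,t=[np.asarray(g[k],float) for k in("intrinsics","D","R","t")]
    return cv2.projectPoints(np.array(X,float).reshape(-1,3),cv2.Rodrigues(R)[0],t,K,D)[0][:,0]
E
python3 - <<'E'
import cv2
t=cv2.imread('pics/top_0.png')
def crop(x0,y0,x1,y1,f,name):
    c=cv2.resize(t[y0:y1,x0:x1],None,fx=f,fy=f,interpolation=cv2.INTER_CUBIC)
    for x in range(x0,x1,10): cv2.putText(c,str(x),((x-x0)*f,10),0,.35,(0,0,255),1); cv2.line(c,((x-x0)*f,0),((x-x0)*f,c.shape[0]),(0,255,255) ,1) if (x%10==0) else 0
    for y in range(y0,y1,10): cv2.putText(c,str(y),(0,(y-y0)*f),0,.35,(0,0,255),1); cv2.line(c,(0,(y-y0)*f),(c.shape[1],(y-y0)*f),(0,255,255),1)
    cv2.imwrite(name,c)
crop(200,230,290,300,8,'pics/c3.png')
E
```

```text
(no output)
```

View pics/c3.png

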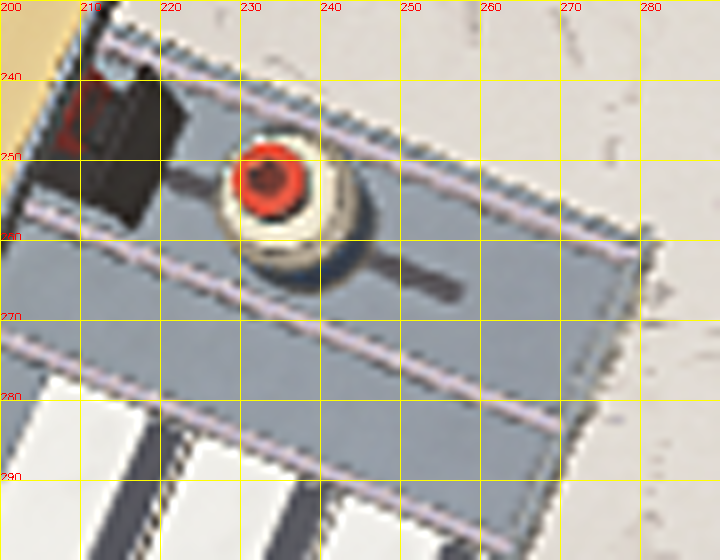

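```bash
python3 - <<'E'
from geo import *
d=pickle.load(open('cam_0.pkl','rb'));g=d['top'];s=d['side']
P=lambda u,z:onz(g,u,z)
def ln(a,b,z):
    A,B=P(a,z)[:2],P(b,z)[:2];return A,B,np.degrees(np.arctan2(*(B-A)[::-1]))
for n,a,b,z in [('up',(213.5,235.5),(278.5,262),.040),('lo',(203.5,256),(269.5,283.3),.040),('third',(201,272.3),(263,298.2),.040),('slot',(220,252),(257,266.5),.008),('lip',(280.5,260),(265,299),.037),('lipinner',(277,262),(272.5,273),.037)]:
    print(n,*ln(a,b,z))
# red masks
def red(img):
    h=cv2.cvtColor(img,cv2.COLOR_RGB2HSV)
    return ((h[...,0]<12)|(h[...,0]>172))&(h[...,1]>150)&(h[...,2]>100)
for n in('top','side'):
    m=red(d[n]['image']).astype(np.uint8)
    k,l,st,c=cv2.connectedComponentsWithStats(m)
    for i in range(1,k):
        if st[i,4]>8:print(n,st[i],c[i])
E
```

```text
up [0.51697047 0.28931304] [0.45288416 0.13269236] -112.25347732534867
lo [0.46715439 0.31177178] [0.40202704 0.15351837] -112.36904444261836
third [0.42799278 0.31649827] [0.36681174 0.16843385] -112.45068613954648
slot [0.48218014 0.27742552] [0.44653476 0.18637287] -111.37939952290904
lip [0.45814944 0.12810903] [0.36517931 0.16391949] 158.93419236981472
lipinner [0.45332659 0.13640717] [0.4269242  0.14685306] 158.41416593747454
top [408 243   9   9  44] [412.11363636 247.15909091]
top [229 248   9   9  49] [233.20408163 252.10204082]
top [507 295  40  13 344] [527.30813953 301.07267442]
top [350 322   8  30 191] [353.56544503 337.05759162]
top [166 359   5  10  11] [168.09090909 363.36363636]
side [530   0 110  36 588] [591.56632653  16.37755102]
side [430   5   6   5  10] [431.6   6.6]
side [434   4   7   8  17] [437.52941176   7.94117647]
side [431  17  16  14  56] [437.76785714  23.78571429]
side [427  27   4   6   9] [428.55555556  29.55555556]
side [443  28   4   7  11] [444.36363636  31.09090909]
side [ 408   32   38  176 2153] [425.74732931 123.47515095]
side [377 223   6  11  35] [379.68571429 229.6       ]
side [457 225  21  14  85] [467.12941176 231.42352941]
side [268 283   7  10  46] [271.13043478 288.36956522]
side [384 285  20  13 105] [393.48571429 291.17142857]
side [246 288   5   9  35] [248.         291.17142857]
side [248 297   4   5  14] [249.85714286 299.57142857]
side [608 302  12  12  75] [614.04       306.65333333]
side [605 319   6   8  12] [607.41666667 322.75      ]
side [274 399   9   4  12] [277.83333333 400.66666667]
```

```bash
python3 - <<'E'
from geo import *
d=pickle.load(open('cam_0.pkl','rb'));g=d['top'];s=d['side']
a=np.radians(67.7);ex=np.array([np.cos(a),np.sin(a)]);ey=np.array([-ex[1],ex[0]])
LF=ex*.2985+ey*-.3414; print('LF',LF,'ex',ex)
L=lambda X:np.array([(X[:2]-LF)@ex,(X[:2]-LF)@ey])*1000
for nm,t,ss in[('old',(233.2,252.1),(271.1,288.4)),('new',(412.1,247.2),(379.7,229.6))]:
    x,r=tri(g,t,s,ss);print(nm,x,r,L(x))
    for z in(.095,.1,.105):print(z,onz(g,t,z),onz(s,ss,z))
# follower: top-front edge corners z=.082 (8+74?) 
for uv in[(223.3,243.5),(216.8,258.8)]:
    for z in(.074,.082):print('fol',z,L(onz(g,uv,z)))
E
```

```text
LF [0.42913426 0.14662877] ex [0.37945616 0.92520972]
old [0.46730233 0.23371946 0.0957604 ] [np.float64(0.00013643885417999397), np.float64(0.00013643885418025304)] [95.06025941 -2.26636846]
0.095 [0.46752457 0.23391813 0.095     ] [0.46786997 0.2332116  0.095     ]
0.1 [0.46669471 0.23327561 0.1       ] [0.46337234 0.23601259 0.1       ]
0.105 [0.46586484 0.23263308 0.105     ] [0.45887471 0.23881357 0.105     ]
new [ 0.48002919 -0.17775138  0.09095079] [np.float64(0.0002733766430413532), np.float64(0.00027337664304162107)] [-280.80726906 -170.17652633]
0.095 [ 0.47912727 -0.17716243  0.095     ] [ 0.47654565 -0.17379562  0.095     ]
0.1 [ 0.47825199 -0.1761962   0.1       ] [ 0.47200876 -0.16915309  0.1       ]
0.105 [ 0.47737672 -0.17522996  0.105     ] [ 0.46747187 -0.16451056  0.105     ]
fol 0.074 [128.68597673 -14.42089401]
fol 0.082 [127.04902274 -13.52199133]
fol 0.074 [128.10817902  24.35240974]
fol 0.082 [126.47478446  25.01245588]
```

```bash
python3 - <<'E'
import cv2,numpy as np
s=cv2.imread('pics/side_0.png')
def crop(t,x0,y0,x1,y1,f):
    c=cv2.resize(t[y0:y1,x0:x1],None,fx=f,fy=f,interpolation=cv2.INTER_CUBIC)
    for x in range(x0,x1,10): cv2.putText(c,str(x),((x-x0)*f,10),0,.35,(0,0,255),1); cv2.line(c,((x-x0)*f,0),((x-x0)*f,c.shape[0]),(0,255,255) ,1)
    for y in range(y0,y1,10): cv2.putText(c,str(y),(0,(y-y0)*f),0,.35,(0,0,255),1); cv2.line(c,(0,(y-y0)*f),(c.shape[1],(y-y0)*f),(0,255,255),1)
    return c
cv2.imwrite('pics/c4.png',crop(s,230,270,330,340,8))
t=cv2.imread('pics/top_0.png')
cv2.imwrite('pics/c5.png',np.hstack([crop(s,360,220,400,260,9),crop(t,390,230,430,270,9)]))
E
```

```text
(no output)
```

View pics/c4.png

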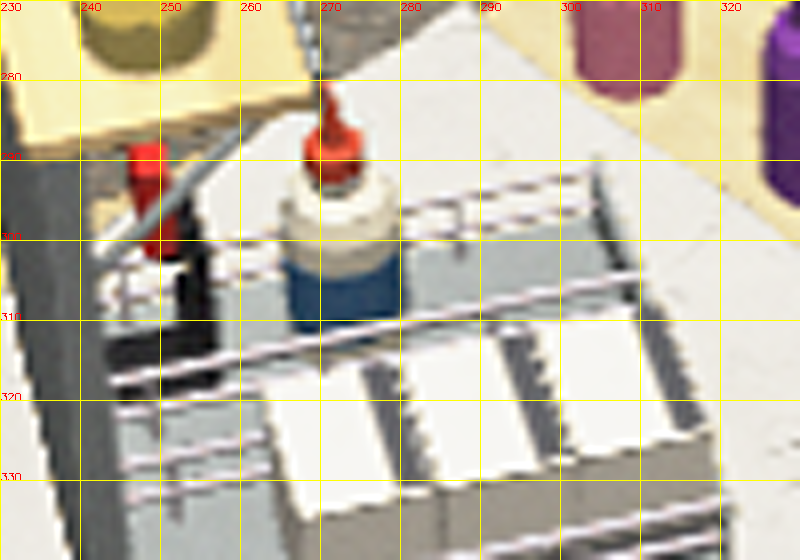

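View pics/c5.png

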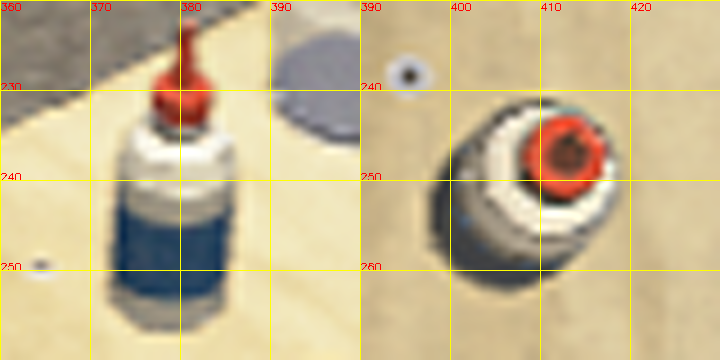

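Tri-angulation is good enough: the old bottle is about 95 mm behind the lip and centred in the lane. The follower's black face foot is near 142 mm, and the new bottle is near (0.479,-0.177). I'll write a helper that works out the increments.

```bash
cat > rel.py <<'E'
# usage: rel.py X Y Z yaw_of_tool_x(deg) lean(deg)   | or  L x y z lean  (lane frame mm, yaw=lane); position = GRASP point if flag g
import sys,numpy as np
from scipy.spatial.transform import Rotation as Ro
from bench import observe
a=np.radians(67.7);ex=np.array([np.cos(a),np.sin(a)]);ey=np.array([-ex[1],ex[0]])
LF=np.array([.42913,.14663])
v=sys.argv[1:]
if v[0]=='L':
    x,y,z,lean=map(float,v[1:5]);p=np.r_[LF+ex*x/1e3+ey*y/1e3,z/1e3];yaw=67.7
else:
    p=np.array(list(map(float,v[:3])));yaw,lean=map(float,v[3:5])
T=Ro.from_euler('z',yaw,degrees=True)*Ro.from_euler('x',180,degrees=True)*Ro.from_euler('y',lean,degrees=True)
p=p+T.apply([0,0,.019])  # p given is grasp point
o=observe();w=o["eef_rot"];C=Ro.from_quat([w[1],w[2],w[3],w[0]])
c=o["tcp_pos"];g=c-C.apply([0,0,.019])
print('t',round(o['t'],2),'grasp now',g.round(4),'lane',((g[:2]-LF)@ex*1e3).round(1),((g[:2]-LF)@ey*1e3).round(1),'w',round(o['width'],4),'F',o['contact_force'].round(1))
print('q',np.round(o['qpos'],2))
print('shift cm',(C.inv().apply(p-c)*100).round(2),'rotvec deg',np.degrees((C.inv()*T).as_rotvec()).round(2))
E
python3 rel.py .45 0 .30 67.7 0; python3 rel.py L 0 0 300 30
```

```text
t 0.1 grasp now [ 0.263  -0.5665  0.2495] lane -722.8 -116.9 w 0.0855 F [ 0. -1. -0.]
q [ 1.24  0.51 -0.24  1.5   0.13  1.15 -0.15]
shift cm [ 40.82 -43.51  -4.98] rotvec deg [-9.000e-02 -3.000e-02 -4.279e+01]
t 0.1 grasp now [ 0.263  -0.5665  0.2495] lane -722.8 -116.9 w 0.0855 F [ 0. -1. -0.]
q [ 1.24  0.51 -0.24  1.5   0.13  1.15 -0.15]
shift cm [ 45.8  -58.33  -5.21] rotvec deg [ 11.11  28.55 -41.81]
```

Request:
{"name": "move_arm", "arguments": {
  "increments": [4,-2,-5,0,0,-4,1,8,-6,-5,0,0,-8,1,12,-10,-5,0,0,-12,1,16,-14,-5,0,0,-16,1,19,-18,-5,0,0,-20,1,22,-22,-5,0,0,-25,1,25,-26,-5,0,0,-30,1,28,-30,-5,0,0,-35,1]
}}

```text
t: 0.77
tcp_pos: [0.3691, -0.2671, 0.2802]
eef_rot: [-0.001, 0.865, 0.501, -0.0]
contact_force: [0.8, 0.4, 0.0]
width: 0.0856
```

```bash
python3 rel.py .45 0 .30 67.7 0; python3 rel.py L 0 0 250 30
```

```text
t 0.77 grasp now [ 0.3691 -0.2672  0.2992] lane -405.6 -101.5 w 0.0856 F [0.8 0.4 0. ]
q [ 0.96  0.22 -0.49  1.83  0.11  1.12 -0.08]
shift cm [27.2  -6.27 -0.05] rotvec deg [-0.08 -0.04 -7.54]
t 0.77 grasp now [ 0.3691 -0.2672  0.2992] lane -405.6 -101.5 w 0.0856 F [0.8 0.4 0. ]
q [ 0.96  0.22 -0.49  1.83  0.11  1.12 -0.08]
shift cm [ 39.82 -15.49   4.72] rotvec deg [ 1.89 29.91 -7.38]
```

Request:
{"name": "move_arm", "arguments": {
  "increments": [3.5,-1,0,0,0,-2,1,7,-2,0,0,0,-4,1,10.5,-3,0,0,0,-6,1,14,-4,0,0,0,-7.5,1,18,-5,0,0,0,-7.5,1,22,-5.5,0,0,0,-7.5,1,25,-6,0,0,0,-7.5,1,27,-6.3,0,0,0,-7.5,1]
}}

```text
t: 1.43
tcp_pos: [0.4491, 0.0021, 0.2806]
eef_rot: [-0.001, 0.83, 0.558, 0.0]
contact_force: [-0.0, -0.1, -0.1]
width: 0.0857
```

```bash
python3 rel.py L 0 0 250 30; python3 rel.py L 26 0 188 30
```

```text
t 1.43 grasp now [0.4492 0.002  0.2996] lane -126.2 -73.4 w 0.0857 F [-0.  -0.1 -0.1]
q [ 0.49  0.23 -0.69  1.84  0.16  1.13 -0.64]
shift cm [13.58 -7.29  4.75] rotvec deg [-0.12 29.88  0.14]
t 1.43 grasp now [0.4492 0.002  0.2996] lane -126.2 -73.4 w 0.0857 F [-0.  -0.1 -0.1]
q [ 0.49  0.23 -0.69  1.84  0.16  1.13 -0.64]
shift cm [16.16 -7.28 10.95] rotvec deg [-0.12 29.88  0.14]
```

Request:
{"name": "move_arm", "arguments": {
  "increments": [2,-1,0,0,4,0,1,4,-2,0,0,8,0,1,6,-3,1,0,12,0,1,8,-4,2,0,16,0,1,10,-5,3,0,20,0,1,12,-6,4,0,25,0,1,13.6,-7.3,4.8,0,30,0,1,13.6,-7.3,4.8,0,30,0,1]
}}

```text
t: 2.1
tcp_pos: [0.4287, 0.1561, 0.2303]
eef_rot: [-0.149, 0.802, 0.538, 0.214]
contact_force: [-1.2, -0.2, -1.3]
width: 0.0855
```

```bash
python3 rel.py L 26 0 188 30;python3 rel.py L 96 -1 68 30; python3 look.py 1
```

```text
t 2.1 grasp now [0.4252 0.1472 0.2467] lane -1.0 3.9 w 0.0855 F [-1.2 -0.2 -1.3]
q [ 0.73  0.24 -0.93  2.19 -0.48  0.58 -0.17]
shift cm [-0.62  0.46  6.43] rotvec deg [-0.49 -0.17 -0.07]
t 2.1 grasp now [0.4252 0.1472 0.2467] lane -1.0 3.9 w 0.0855 F [-1.2 -0.2 -1.3]
q [ 0.73  0.24 -0.93  2.19 -0.48  0.58 -0.17]
shift cm [-0.6   0.68 20.32] rotvec deg [-0.49 -0.17 -0.07]
2.2 [0.43246972 0.15462793 0.23271437] [-0.14548339  0.80193612  0.53853548  0.21380502] 0.08559678820291418 [ 0.40353524 -0.03103008  0.70476492]
```

View pics/side_1.png

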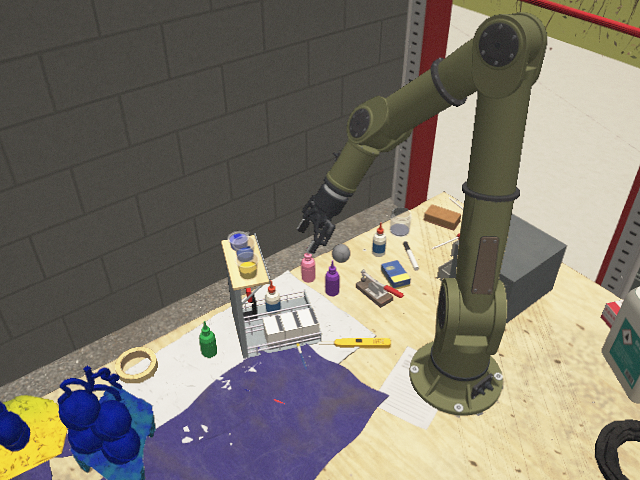

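View pics/top_1.png

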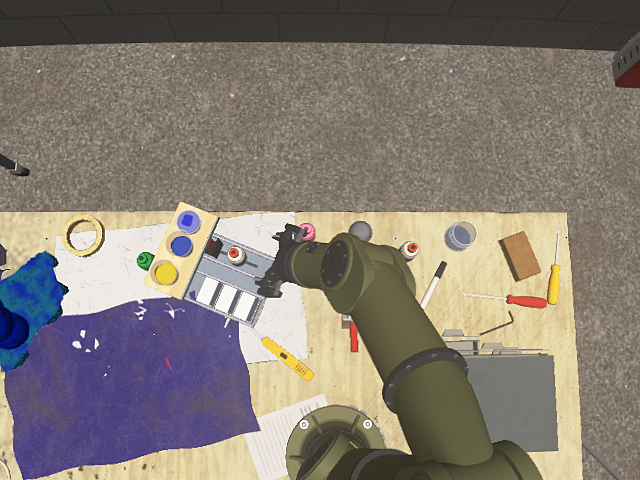

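The arm is in front of the rack, leaning the right way, with the gripper at top pixel (280,262). Clear of everything.

```bash
python3 rel.py L 26 -1 189 30;python3 rel.py L 96 -1 68 30
```

```text
t 2.2 grasp now [0.4289 0.1458 0.2492] lane -0.8 -0.1 w 0.0856 F [ 0.4 -0.   0.7]
q [ 0.72  0.24 -0.92  2.18 -0.47  0.58 -0.18]
shift cm [-0.68  0.12  6.55] rotvec deg [-0.21  0.03  0.01]
t 2.2 grasp now [0.4289 0.1458 0.2492] lane -0.8 -0.1 w 0.0856 F [ 0.4 -0.   0.7]
q [ 0.72  0.24 -0.92  2.18 -0.47  0.58 -0.18]
shift cm [-0.66  0.17 20.53] rotvec deg [-0.21  0.03  0.01]
```

Request:
{"name": "move_arm", "arguments": {
  "increments": [-0.3,0.1,2,0,0,0,1,-0.7,0.1,4,0,0,0,1,-0.7,0.2,6,0,0,0,1,-0.7,0.2,8,0,0,0,1,-0.7,0.2,10,0,0,0,1,-0.7,0.2,11.5,0,0,0,1,-0.7,0.2,12.5,0,0,0,1,-0.7,0.2,12.5,0,0,0,1]
}}

```text
t: 2.87
tcp_pos: [0.4568, 0.2076, 0.1206]
eef_rot: [-0.146, 0.801, 0.539, 0.214]
contact_force: [-0.7, -0.5, 0.1]
width: 0.0851
```

```bash
python3 look.py 2; python3 rel.py L 96 -1 68 30; python3 - <<'E'
import cv2,numpy as np
t=cv2.imread('pics/top_2.png');s=cv2.imread('pics/side_2.png')
cv2.imwrite('pics/c6.png',np.hstack([cv2.resize(x,(400,400),interpolation=2) for x in(t[205:305,190:290],s[240:340,230:330])]))
E
```

```text
2.9667 [0.45642498 0.20677038 0.12158326] [-0.14528321  0.80159867  0.5390096   0.21401171] 0.08536339432736495 [-0.07286834  0.09994769 -0.01158289]
t 2.97 grasp now [0.4529 0.198  0.138 ] lane 56.5 -2.5 w 0.0854 F [-0.1  0.1 -0. ]
q [ 0.39  0.48 -0.78  2.28 -0.41  0.18 -0.27]
shift cm [-0.08 -0.12  8.04] rotvec deg [-0.19  0.02  0.08]
```

View pics/c6.png

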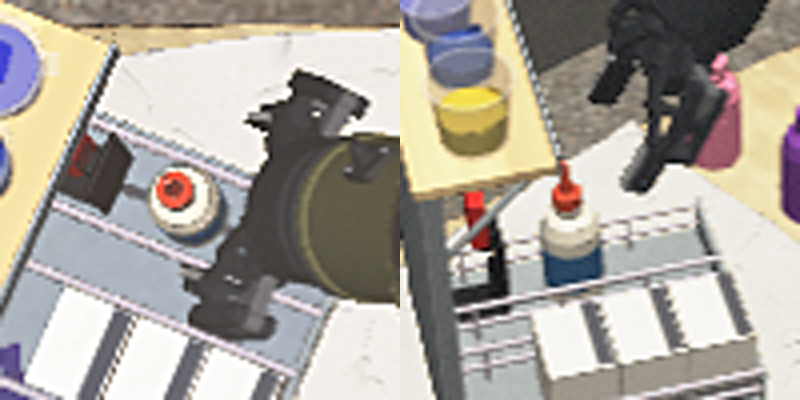

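The gripper straddles the lane in line with the bottle. Joint 6 (0.18) is close to its 0.17 limit, so I'll ease the lean to 20° for this grasp.

```bash
python3 rel.py L 70 -1 138 20; python3 rel.py L 96 -1 68 20
```

```text
t 2.97 grasp now [0.4529 0.198  0.138 ] lane 56.5 -2.5 w 0.0854 F [-0.1  0.1 -0. ]
q [ 0.39  0.48 -0.78  2.28 -0.41  0.18 -0.27]
shift cm [ 0.84 -0.14  0.65] rotvec deg [-0.19 -9.98  0.1 ]
t 2.97 grasp now [0.4529 0.198  0.138 ] lane 56.5 -2.5 w 0.0854 F [-0.1  0.1 -0. ]
q [ 0.39  0.48 -0.78  2.28 -0.41  0.18 -0.27]
shift cm [-0.41 -0.12  8.01] rotvec deg [-0.19 -9.98  0.1 ]
```

Request:
{"name": "move_arm", "arguments": {
  "increments": [0.4,-0.1,0.3,0,-3,0,1,0.8,-0.1,0.6,0,-6,0,1,0.8,-0.1,1,0,-10,0,1,0.5,-0.1,2.5,0,-10,0,1,0.2,-0.1,4.5,0,-10,0,1,0,-0.1,6,0,-10,0,1,-0.3,-0.1,7.5,0,-10,0,1,-0.4,-0.1,8,0,-10,0,1]
}}

```text
t: 3.63
tcp_pos: [0.4699, 0.2414, 0.05]
eef_rot: [-0.098, 0.817, 0.55, 0.143]
contact_force: [-0.1, -0.1, 0.4]
width: 0.0853
```

```bash
python3 look.py 3; python3 rel.py L 96 -1 68 20; python3 - <<'E'
import cv2,numpy as np
t=cv2.imread('pics/top_3.png');s=cv2.imread('pics/side_3.png')
cv2.imwrite('pics/c7.png',np.hstack([cv2.resize(x,(400,400),interpolation=2) for x in(t[205:305,190:290],s[240:340,230:330])]))
E
```

```text
3.7333 [0.46970047 0.24112563 0.05055389] [-0.09778664  0.81722344  0.54958451  0.14331955] 0.08546362424923984 [-0.43024031 -1.09075853  0.47462957]
t 3.73 grasp now [0.4673 0.2351 0.0684] lane 96.3 -1.7 w 0.0855 F [-0.4 -1.1  0.5]
q [-0.09  0.55 -0.36  2.21 -0.35  0.18 -0.43]
shift cm [-0.04 -0.07  0.03] rotvec deg [-0.18  0.02  0.11]
```

View pics/c7.png

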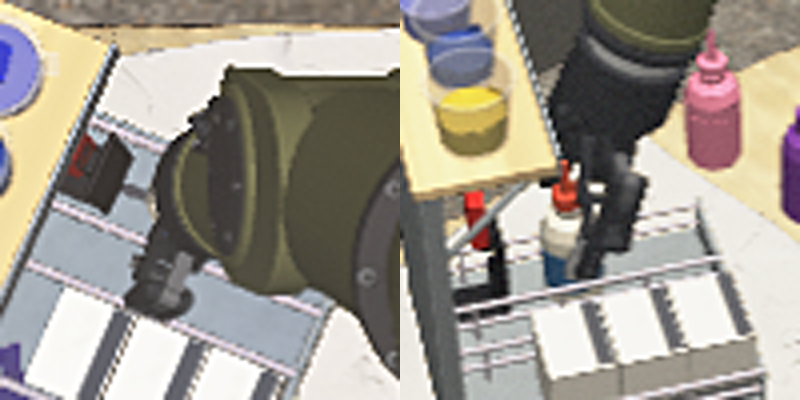

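```bash
python3 - <<'E'
from geo import *
d=pickle.load(open('cam_3.pkl','rb'));g=d['side']
from scipy.spatial.transform import Rotation as Ro
t=np.array([.4697,.24113,.0505]);C=Ro.from_quat([.81722,.54958,.14332,-.09779])
for y in(-.043,0,.043):print(y,proj(g,[t+C.apply([0,y,-.019]),t+C.apply([0,y,0])]).round(1).tolist())
for x in (90,95,100):
  a=np.radians(67.7);ex=np.array([np.cos(a),np.sin(a)])
  p=np.array([.42913,.14663])+ex*x/1e3+np.array([-ex[1],ex[0]])*-.0017
  print(x,proj(g,[np.r_[p,.09],np.r_[p,.128]]).round(1).tolist())
E
```

```text
-0.043 [[274.7, 306.7], [272.6, 311.9]]
0 [[271.2, 295.9], [269.2, 301.1]]
0.043 [[267.8, 285.5], [265.9, 290.6]]
90 [[273.0, 289.7], [272.3, 279.4]]
95 [[271.2, 290.1], [270.5, 279.7]]
100 [[269.4, 290.4], [268.7, 280.1]]
```

Projection agrees: the grasp point is at about (271,296) on the bottle's axis. Closing.

Request:
{"name": "move_arm", "arguments": {
  "increments": [0,-0.1,0,0,0,0,0.6,0,-0.1,0,0,0,0,0.4,0,-0.1,0,0,0,0,0.3,0,-0.1,0,0,0,0,0.3,0,-0.1,0,0,0,0,0.3,0,-0.1,0,0,0,0,0.3]
}}

```text
t: 4.23
tcp_pos: [0.4694, 0.2416, 0.0517]
eef_rot: [-0.097, 0.817, 0.55, 0.144]
contact_force: [-1.5, -1.2, 8.0]
width: 0.0397
```

```bash
python3 rel.py L 24 0 70 20
```

```text
t 4.23 grasp now [0.467  0.2355 0.0695] lane 96.6 -1.3 w 0.0397 F [-1.5 -1.2  8. ]
q [-0.1   0.55 -0.37  2.21 -0.35  0.18 -0.43]
shift cm [-6.81 -0.14 -2.53] rotvec deg [-0.09 -0.05  0.13]
```

```bash
python3 look.py 4; python3 - <<'E'
import cv2,numpy as np
t=cv2.imread('pics/top_4.png');s=cv2.imread('pics/side_4.png')
cv2.imwrite('pics/c8.png',np.hstack([cv2.resize(x,(400,400),interpolation=2) for x in(t[215:285,200:270],s[270:340,240:310])]))
E
```

```text
4.3333 [0.46940407 0.24155157 0.05167364] [-0.09745743  0.81712686  0.54953923  0.14426496] 0.039834171643668585 [-2.09619902 -1.03547551  7.85257623]
```

View pics/c8.png

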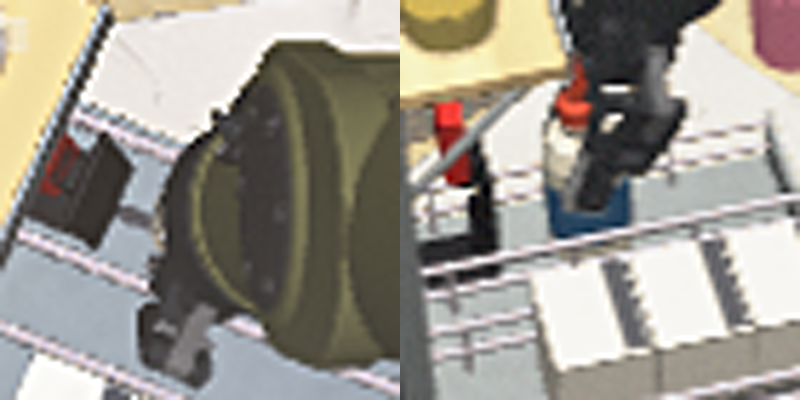

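Request:
{"name": "move_arm", "arguments": {
  "increments": [0,0,-0.3,0,0,0,0.3,-1,-0.1,-0.7,0,0,0,0.3,-2.2,-0.1,-1.1,0,0,0,0.3,-3.4,-0.1,-1.5,0,0,0,0.3,-4.6,-0.1,-1.9,0,0,0,0.3,-5.6,-0.1,-2.3,0,0,0,0.3,-6.6,-0.1,-2.6,0,0,0,0.3,-6.6,-0.1,-2.6,0,0,0,0.3]
}}

```text
t: 5.0
tcp_pos: [0.4411, 0.1741, 0.0534]
eef_rot: [-0.097, 0.818, 0.549, 0.144]
contact_force: [-0.0, -0.6, -1.6]
width: 0.0398
```

```bash
python3 look.py 5; python3 rel.py L 26 0 70 20; python3 - <<'E'
import cv2,numpy as np
t=cv2.imread('pics/top_5.png');s=cv2.imread('pics/side_5.png')
cv2.imwrite('pics/c9.png',np.hstack([cv2.resize(x,(400,400),interpolation=2) for x in(t[225:295,220:290],s[270:340,260:330])]))
E
```

```text
5.1 [0.44203878 0.17612264 0.05376932] [-0.0973527   0.81740574  0.54908956  0.14446782] 0.03957999149042651 [-0.11431462  0.144161    0.21606952]
t 5.1 grasp now [0.4396 0.1701 0.0716] lane 25.7 -0.8 w 0.0396 F [-0.1  0.1  0.2]
q [ 0.02  0.51 -0.34  2.31 -0.72  0.18  0.05]
shift cm [-0.03 -0.08  0.16] rotvec deg [-0.06 -0.07  0.07]
```

View pics/c9.png

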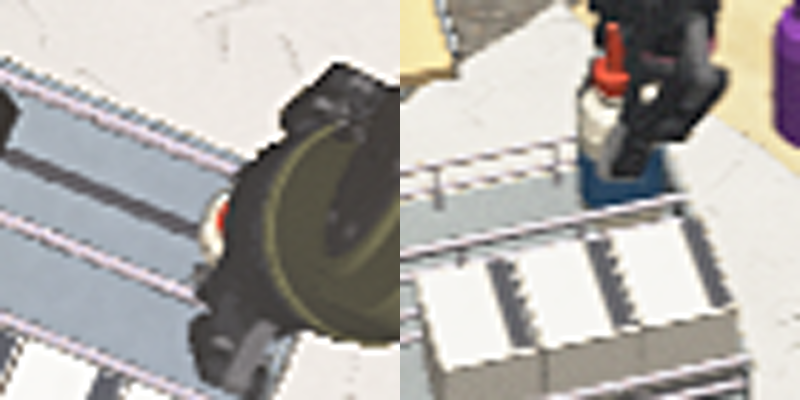

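```bash
python3 - <<'E'
from geo import *
d=pickle.load(open('cam_5.pkl','rb'));g=d['side']
a=np.radians(67.7);ex=np.array([np.cos(a),np.sin(a)])
for x in (20,25,30):
  p=np.array([.42913,.14663])+ex*x/1e3+np.array([-ex[1],ex[0]])*-.001
  print(x,proj(g,[np.r_[p,.13],np.r_[p,.105],np.r_[p,.02]]).round(1).tolist())
# lip inner edge ends at z=.037,y+-25
for x in(-8,0):
  for y in(-25,25):
    p=np.array([.42913,.14663])+ex*x/1e3+np.array([-ex[1],ex[0]])*y/1e3
    print('lip',x,y,proj(g,[np.r_[p,.037]]).round(1),proj(d['top'],[np.r_[p,.037]]).round(1))
E
```

```text
20 [[297.8, 274.1], [298.0, 281.0], [298.7, 303.2]]
25 [[296.0, 274.5], [296.2, 281.3], [297.0, 303.6]]
30 [[294.2, 274.8], [294.5, 281.7], [295.3, 303.9]]
lip -8 -25 [[306.1 291.2]] [[279.8 263.7]]
lip -8 25 [[310.7 303.3]] [[271.6 283. ]]
lip 0 -25 [[303.3 291.8]] [[276.7 262.4]]
lip 0 25 [[307.9 303.9]] [[268.5 281.8]]
```

Request:
{"name": "move_arm", "arguments": {
  "increments": [0,0,0.15,0,0,0,0.3,-0.1,0,0.3,0,0,0,0.3,-0.1,0,0.3,0,0,0,0.6,-0.1,0,0.2,0,0,0,0.85,-0.1,0,0.1,0,0,0,0.85,-0.1,0,0,0,0,0,0.85,-0.1,0,0,0,0,0,0.85]
}}

```text
t: 5.68
tcp_pos: [0.4418, 0.1754, 0.0537]
eef_rot: [-0.097, 0.817, 0.549, 0.145]
contact_force: [0.6, 0.2, -0.6]
width: 0.0726
```

```bash
python3 look.py 6; python3 rel.py L -20 0 200 20; python3 - <<'E'
import cv2,numpy as np
t=cv2.imread('pics/top_6.png');s=cv2.imread('pics/side_6.png')
cv2.imwrite('pics/c10.png',np.hstack([cv2.resize(x,(400,400),interpolation=2) for x in(t[225:295,220:290],s[270:340,260:330])]))
E
```

```text
5.7833 [0.44176035 0.17530573 0.05350505] [-0.09729793  0.81737121  0.5491316   0.14454028] 0.07246618678173705 [-0.11439496  0.07377608 -0.25727681]
t 5.78 grasp now [0.4393 0.1693 0.0714] lane 24.8 -0.8 w 0.0725 F [-0.1  0.1 -0.3]
q [-0.    0.51 -0.3   2.31 -0.8   0.19  0.13]
shift cm [  0.2   -0.09 -13.62] rotvec deg [-0.05 -0.07  0.08]
```

View pics/c10.png

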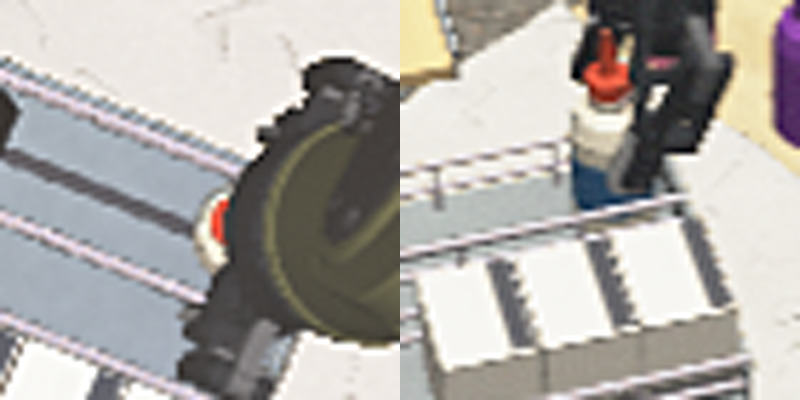

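Request:
{"name": "move_arm", "arguments": {
  "increments": [0,0,-1,0,0,0,1,0,0,-3,0,0,0,1,0,0,-6,0,0,0,1,0,0,-9,0,0,0,1,-1,0,-12,0,0,0,1,-2,0,-14,0,0,0,1,-5,0,-15,0,0,0,1,-8,0,-16,0,0,0,1]
}}

```text
t: 6.45
tcp_pos: [0.3928, 0.0546, 0.1776]
eef_rot: [-0.096, 0.816, 0.55, 0.146]
contact_force: [1.0, -0.1, -0.9]
width: 0.0854
```

```bash
python3 rel.py .47 -.08 .25 30 0
```

```text
t 6.45 grasp now [0.3903 0.0485 0.1954] lane -105.5 -1.3 w 0.0854 F [ 1.  -0.1 -0.9]
q [ 0.09  0.19  0.01  2.27 -0.57  0.66  0.17]
shift cm [-7.16 12.23 -8.27] rotvec deg [ -6.5  -19.44  37.57]
```

```bash
python3 look.py 7; python3 - <<'E'
import cv2,numpy as np
t=cv2.imread('pics/top_7.png');s=cv2.imread('pics/side_7.png')
cv2.imwrite('pics/c11.png',np.hstack([cv2.resize(x,(400,400),interpolation=2) for x in(t[235:285,240:290],s[265:315,270:320])]))
E
```

```text
6.55 [0.39138298 0.05117686 0.17635054] [-0.09633308  0.81905702  0.54682681  0.14438134] 0.08545750803121985 [0.56441401 0.10540727 0.26997612]
```

View pics/c11.png

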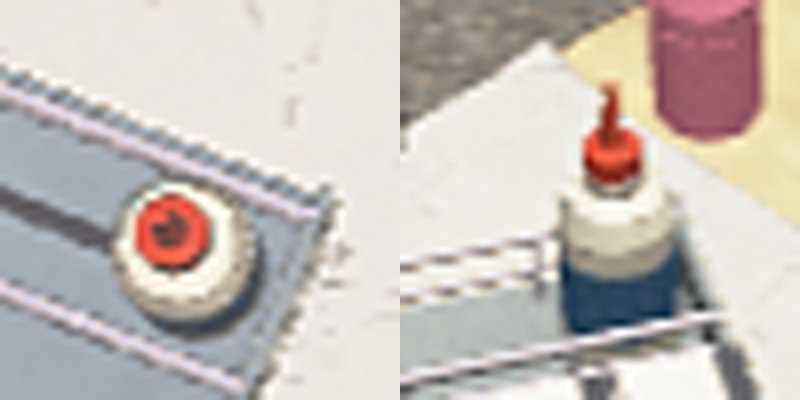

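```bash
python3 - <<'E'
from geo import *
d=pickle.load(open('cam_7.pkl','rb'));g=d['top'];s=d['side']
a=np.radians(67.7);ex=np.array([np.cos(a),np.sin(a)]);ey=np.array([-ex[1],ex[0]]);LF=np.array([.42913,.14663])
L=lambda X:(((X[:2]-LF)@ex*1e3).round(1),((X[:2]-LF)@ey*1e3).round(1),X[2].round(4))
def red(img):
    h=cv2.cvtColor(img,cv2.COLOR_RGB2HSV)
    return (((h[...,0]<12)|(h[...,0]>172))&(h[...,1]>150)&(h[...,2]>100)).astype(np.uint8)
cs={}
for n,(x0,y0,x1,y1) in{'top':(245,250,280,280),'side':(285,270,310,292)}.items():
    m=red(d[n]['image'])[y0:y1,x0:x1];yy,xx=np.nonzero(m);cs[n]=(xx.mean()+x0,yy.mean()+y0);print(n,cs[n],len(xx))
x,r=tri(g,cs['top'],s,cs['side']);print(L(x),r)
print(L(onz(g,cs['top'],.0985)),L(onz(s,cs['side'],.1035)))
print('tip',L(onz(s,(296.3,275.7),.128)))
for x in(21.5,24,27,30):
  p=LF+ex*x/1e3+ey*-.001
  th=np.linspace(0,6.283,40)
  for z in(.008,.088):
    q=proj(g,[np.r_[p+.0215*np.array([np.cos(t),np.sin(t)]),z] for t in th]);print(x,z,q[:,0].min().round(1),q[:,0].max().round(1),q[:,1].min().round(1),q[:,1].max().round(1))
E
```

```text
top (np.float64(261.02222222222224), np.float64(263.53333333333336)) 45
side (np.float64(295.97872340425533), np.float64(283.2340425531915)) 47
(np.float64(25.7), np.float64(-2.1), np.float64(0.0972)) [np.float64(6.836118908885696e-05), np.float64(6.836118908913078e-05)]
(np.float64(25.6), np.float64(-2.0), np.float64(0.0985)) (np.float64(27.2), np.float64(4.6), np.float64(0.1035))
tip (np.float64(25.0), np.float64(1.8), np.float64(0.128))
21.5 0.008 256.4 274.1 261.1 278.7
21.5 0.088 253.5 272.2 256.0 274.6
24 0.008 255.5 273.2 260.8 278.3
24 0.088 252.5 271.2 255.6 274.1
27 0.008 254.3 272.0 260.3 277.8
27 0.088 251.3 270.0 255.1 273.6
30 0.008 253.2 270.9 259.8 277.4
30 0.088 250.1 268.8 254.6 273.2
```

The old bottle stands upright at the lip, about 25.7 mm in the lane frame with y ≈ -2, inside the 15–32 window. Now the new bottle. I'll use the same yaw with a 12° lean so it can go straight into the lane.

```bash
python3 rel.py .480 -.178 .22 67.7 12; python3 - <<'E'
from geo import *
d=pickle.load(open('cam_7.pkl','rb'))
print('jar',onz(d['top'],(461,236),.08),'ball',onz(d['top'],(360,232),.03))
E
```

```text
t 6.55 grasp now [0.3889 0.0452 0.1942] lane -109.1 -1.3 w 0.0855 F [0.6 0.1 0.3]
q [ 0.1   0.19  0.01  2.27 -0.57  0.66  0.17]
shift cm [-15.47  16.97  -8.29] rotvec deg [ 0.07 -7.99 -0.23]
jar [ 0.50855646 -0.29745261  0.08      ] ball [ 0.52788643 -0.06360871  0.03      ]
```

Request:
{"name": "move_arm", "arguments": {
  "increments": [-1,2,-4,0,-2,0,1,-3,4,-6,0,-4,0,1,-5,6.5,-8,0,-6,0,1,-7.5,9,-8.3,0,-8,0,1,-10,11.5,-8.3,0,-8,0,1,-12.5,14,-8.3,0,-8,0,1,-15,16.5,-8.3,0,-8,0,1,-15.5,17,-8.3,0,-8,0,1]
}}

```text
t: 7.22
tcp_pos: [0.4831, -0.1796, 0.1996]
eef_rot: [-0.057, 0.828, 0.551, 0.086]
contact_force: [-0.1, -1.6, -0.7]
width: 0.0851
```

```bash
python3 look.py 8; python3 rel.py .480 -.178 .165 67.7 12;python3 rel.py .480 -.178 .06 67.7 12
```

```text
7.3167 [ 0.48185672 -0.1758097   0.20013873] [-0.0584939   0.82790774  0.55111052  0.08616516] 0.0853199564005749 [-0.37961782  0.31768743  0.07474034]
t 7.32 grasp now [ 0.4804 -0.1795  0.2187] lane -282.3 -171.1 w 0.0853 F [-0.4  0.3  0.1]
q [ 0.33  0.38  0.17  1.85 -0.33  0.97  0.28]
shift cm [-0.99 -0.08  5.28] rotvec deg [-0.02  0.04 -0.4 ]
t 7.32 grasp now [ 0.4804 -0.1795  0.2187] lane -282.3 -171.1 w 0.0853 F [-0.4  0.3  0.1]
q [ 0.33  0.38  0.17  1.85 -0.33  0.97  0.28]
shift cm [-3.17 -0.06 15.55] rotvec deg [-0.02  0.04 -0.4 ]
```

View pics/side_8.png

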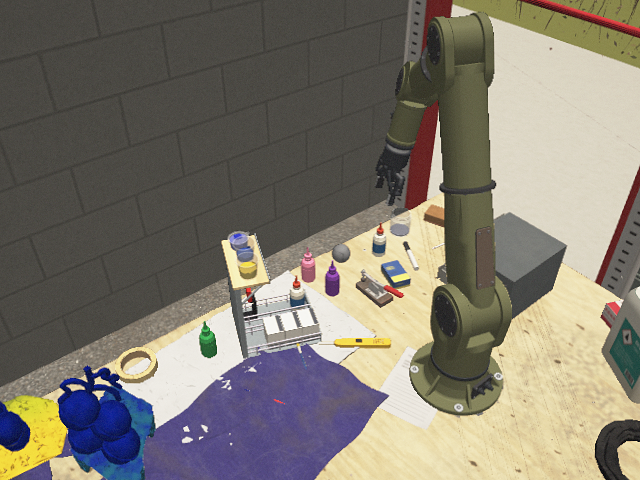

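```bash
python3 - <<'E'
from geo import *
d=pickle.load(open('cam_8.pkl','rb'))
print(proj(d['side'],[(.48,-.178,z) for z in(.12,.06,0)]).round(1).tolist(),proj(d['top'],[(.48,-.178,z) for z in(.12,.06,0)]).round(1).tolist())
E
```

```text
[[380.5, 222.0], [379.2, 237.5], [378.0, 252.4]] [[414.5, 244.9], [409.7, 249.4], [405.3, 253.5]]
```

Predicted nozzle (380.5,222) matches the picture (380.5,223), so I'll descend.

Request:
{"name": "move_arm", "arguments": {
  "increments": [-0.4,-0.1,2.2,0,0,0,1,-0.9,-0.1,4.5,0,0,0,1,-1.4,-0.1,7,0,0,0,1,-1.9,-0.1,9.5,0,0,0,1,-2.4,-0.1,12,0,0,0,1,-2.8,-0.1,14,0,0,0,1,-3.2,-0.1,15.5,0,0,0,1,-3.2,-0.1,15.5,0,0,0,1]
}}

```text
t: 7.98
tcp_pos: [0.4794, -0.1718, 0.0398]
eef_rot: [-0.061, 0.828, 0.552, 0.085]
contact_force: [0.2, 1.0, -0.4]
width: 0.0857
```

```bash
python3 look.py 9; python3 rel.py .480 -.178 .06 67.7 12; python3 - <<'E'
import cv2,numpy as np
t=cv2.imread('pics/top_9.png');s=cv2.imread('pics/side_9.png')
cv2.imwrite('pics/c12.png',np.hstack([cv2.resize(x,(400,400),interpolation=2) for x in(t[200:300,370:470],s[180:280,340:440])]))
E
```

```text
8.0833 [ 0.48081434 -0.17305863  0.0422846 ] [-0.05927073  0.82759063  0.55150191  0.08617639] 0.08556203061438504 [0.60615404 0.11198357 0.00714925]
t 8.08 grasp now [ 0.4793 -0.1767  0.0609] lane -280.1 -169.2 w 0.0856 F [0.6 0.1 0. ]
q [ 0.39  0.59  0.07  2.03 -0.46  0.59  0.46]
shift cm [-0.11  0.11  0.07] rotvec deg [-0.1  -0.01 -0.35]
```

View pics/c12.png

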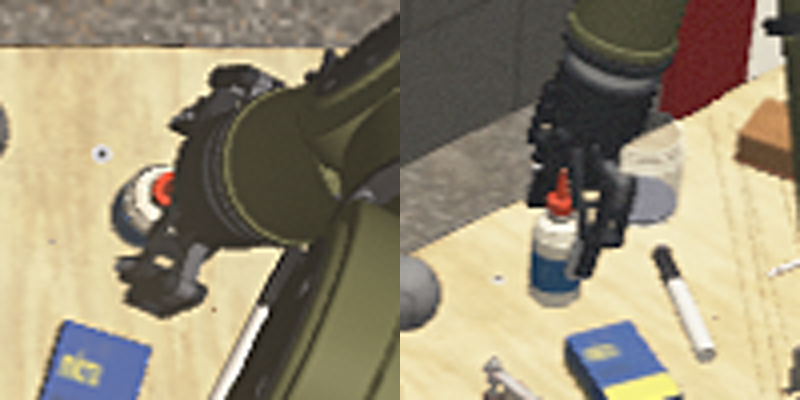

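Request:
{"name": "move_arm", "arguments": {
  "increments": [-0.1,0.1,0,0,0,0,0.6,-0.1,0.1,0,0,0,0,0.4,-0.1,0.1,0,0,0,0,0.3,-0.1,0.1,0,0,0,0,0.3,-0.1,0.1,0,0,0,0,0.3,-0.1,0.1,0,0,0,0,0.3]
}}

```text
t: 8.58
tcp_pos: [0.4819, -0.1744, 0.0433]
eef_rot: [-0.059, 0.828, 0.552, 0.087]
contact_force: [-2.4, -0.5, 8.3]
width: 0.0396
```

```bash
python3 rel.py .480 -.178 .22 67.7 12
```

```text
t 8.58 grasp now [ 0.4804 -0.1781  0.0619] lane -281.0 -170.6 w 0.0396 F [-2.4 -0.5  8.3]
q [ 0.4   0.59  0.08  2.02 -0.46  0.59  0.46]
shift cm [  3.29  -0.06 -15.46] rotvec deg [-0.01 -0.03 -0.33]
```

Gripped the same way as before (39.6 mm). Lifting.

Request:
{"name": "move_arm", "arguments": {
  "increments": [0.2,0,-1,0,0,0,0.3,0.6,0,-3,0,0,0,0.3,1.1,0,-5.5,0,0,0,0.3,1.7,0,-8,0,0,0,0.3,2.3,0,-10.5,0,0,0,0.3,2.8,0,-13,0,0,0,0.3,3.3,0,-15.5,0,0,0,0.3,3.3,0,-15.5,0,0,-0.3,0.3]
}}

```text
t: 9.25
tcp_pos: [0.4839, -0.1757, 0.2068]
eef_rot: [-0.055, 0.826, 0.554, 0.089]
contact_force: [0.5, -1.0, -0.8]
width: 0.0395
```

```bash
python3 look.py 10; python3 rel.py L -40 0 230 12;python3 - <<'E'
import cv2,numpy as np
t=cv2.imread('pics/top_10.png');s=cv2.imread('pics/side_10.png')
cv2.imwrite('pics/c13.png',np.hstack([cv2.resize(x,(400,400),interpolation=2) for x in(t[180:280,390:490],s[140:240,340:440])]))
E
```

```text
9.35 [ 0.48234882 -0.17466457  0.2028178 ] [-0.05740291  0.82593093  0.55395403  0.08762385] 0.039726666390661816 [-0.16347178 -0.19723636 -0.71084759]
t 9.35 grasp now [ 0.4808 -0.1783  0.2214] lane -281.0 -171.1 w 0.0397 F [-0.2 -0.2 -0.7]
q [ 0.32  0.37  0.18  1.85 -0.33  0.97  0.29]
shift cm [ 23.76 -17.12   4.14] rotvec deg [ 0.13 -0.03  0.01]
```

View pics/c13.png

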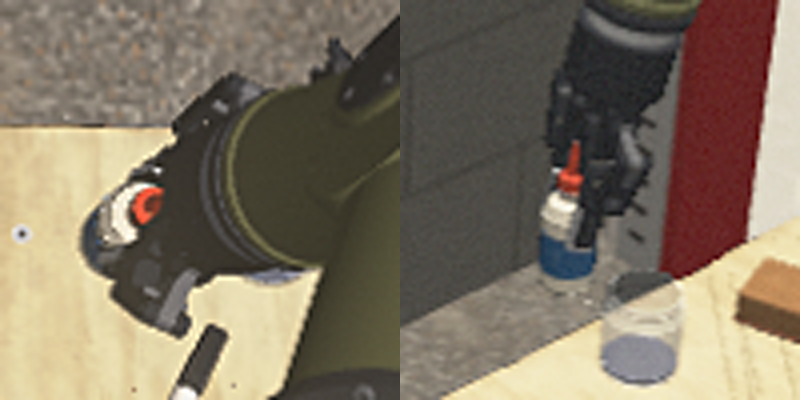

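Request:
{"name": "move_arm", "arguments": {
  "increments": [3,-2,-1,0,0,0,0.3,6,-4.2,-1,0,0,0,0.3,9,-6.4,0,0,0,0,0.3,12,-8.6,1,0,0,0,0.3,15,-10.8,2,0,0,0,0.3,18,-13,3,0,0,0,0.3,21,-15.2,3.5,0,0,0,0.3,23.5,-17,3.7,0,0,0,0.3]
}}

```text
t: 10.02
tcp_pos: [0.4127, 0.112, 0.2137]
eef_rot: [-0.058, 0.826, 0.554, 0.086]
contact_force: [1.7, -0.0, -1.3]
width: 0.0394
```

```bash
python3 rel.py L 76 -0.5 225 12
```

```text
t 10.02 grasp now [0.4113 0.1084 0.2322] lane -42.2 2.0 w 0.0394 F [ 1.7 -0.  -1.3]
q [-0.21  0.17  0.04  2.11 -0.27  0.77 -0.37]
shift cm [11.41  0.27  3.15] rotvec deg [-0.08  0.06  0.05]
```

Request:
{"name": "move_arm", "arguments": {
  "increments": [1.5,0.2,0.2,0,0,0,0.3,3.5,0.3,0.7,0,0,0,0.3,5.5,0.3,1.2,0,0,0,0.3,7.5,0.3,1.7,0,0,0,0.3,9,0.3,2.3,0,0,0,0.3,10.5,0.3,2.8,0,0,0,0.3,11.4,0.3,3.1,0,0,0,0.3,11.4,0.3,3.1,0,0,0,0.3]
}}

```text
t: 10.68
tcp_pos: [0.4597, 0.2217, 0.2056]
eef_rot: [-0.059, 0.825, 0.555, 0.085]
contact_force: [-0.3, -0.5, -0.3]
width: 0.0397
```

```bash
python3 look.py 11; python3 rel.py L 78 -0.5 80 12;python3 - <<'E'
import cv2,numpy as np
t=cv2.imread('pics/top_11.png');s=cv2.imread('pics/side_11.png')
cv2.imwrite('pics/c14.png',np.hstack([cv2.resize(x,(400,400),interpolation=2) for x in(t[200:300,190:290],s[220:320,230:330])]))
E
```

```text
10.7833 [0.45943342 0.21938901 0.20606036] [-0.05856856  0.82573813  0.55452616  0.08501173] 0.03967440845163096 [-0.07077767 -0.40035082 -1.56304508]
t 10.78 grasp now [0.458  0.2158 0.2247] lane 74.9 -0.5 w 0.0397 F [-0.1 -0.4 -1.6]
q [-0.39  0.28  0.    1.97 -0.22  0.75 -0.63]
shift cm [-2.66  0.04 14.22] rotvec deg [-0.15  0.15  0.05]
```

View pics/c14.png

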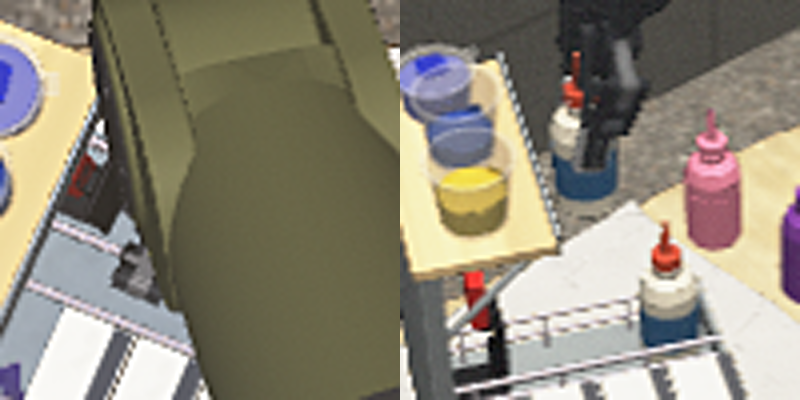

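```bash
python3 - <<'E'
from geo import *
d=pickle.load(open('cam_11.pkl','rb'));s=d['side']
a=np.radians(67.7);ex=np.array([np.cos(a),np.sin(a)]);ey=np.array([-ex[1],ex[0]]);LF=np.array([.42913,.14663])
for x in(70,75,80):
  p=LF+ex*x/1e3-ey*.0005;print(x,proj(s,[np.r_[p,z] for z in(.283,.245,.163)]).round(1).tolist())
E
```

```text
70 [[277.2, 232.6], [277.8, 244.4], [279.2, 268.5]]
75 [[275.2, 233.0], [275.9, 244.7], [277.3, 268.8]]
80 [[273.3, 233.3], [274.0, 245.1], [275.5, 269.2]]
```

Request:
{"name": "move_arm", "arguments": {
  "increments": [-0.3,0,2,0,0,0,0.3,-0.7,0,4,0,0,0,0.3,-1.1,0,6,0,0,0,0.3,-1.5,0,8,0,0,0,0.3,-1.9,0,10,0,0,0,0.3,-2.2,0,11.5,0,0,0,0.3,-2.5,0,13,0,0,0,0.3,-2.5,0,13,0,0,0,0.3]
}}

```text
t: 11.45
tcp_pos: [0.4584, 0.2195, 0.0714]
eef_rot: [-0.059, 0.826, 0.554, 0.083]
contact_force: [-0.7, -0.6, -0.6]
width: 0.0396
```

```bash
python3 look.py 12; python3 rel.py L 78 -0.5 71 12;python3 - <<'E'
import cv2,numpy as np
t=cv2.imread('pics/top_12.png');s=cv2.imread('pics/side_12.png')
cv2.imwrite('pics/c15.png',np.hstack([cv2.resize(x,(400,400),interpolation=2) for x in(t[220:300,200:280],s[260:340,240:320])]))
E
```

```text
11.55 [0.45970086 0.22042095 0.07368319] [-0.05853545  0.82620171  0.55394121  0.08434139] 0.03976661516545223 [ 0.19783144 -0.32217774  0.60892358]
t 11.55 grasp now [0.4583 0.2168 0.0923] lane 76.0 -0.3 w 0.0398 F [ 0.2 -0.3  0.6]
q [-0.34  0.48 -0.07  2.14 -0.3   0.4  -0.52]
shift cm [-0.23  0.03  2.12] rotvec deg [-0.18  0.22 -0.04]
```

View pics/c15.png

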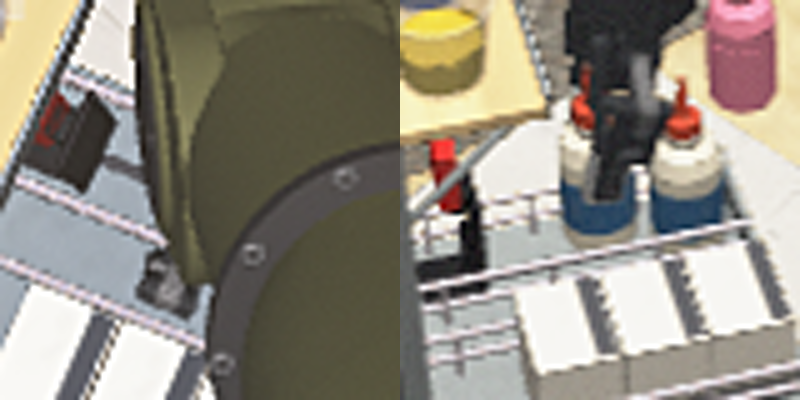

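Bottle is over the lane just behind the old one. Lowering the last 2 cm.

Request:
{"name": "move_arm", "arguments": {
  "increments": [-0.1,0,0.4,0,0,0,0.3,-0.1,0,0.8,0,0,0,0.3,-0.2,0,1.2,0,0,0,0.3,-0.2,0,1.6,0,0,0,0.3,-0.3,0,2,0,0,0,0.3,-0.3,0,2.1,0,0,0,0.3,-0.3,0,2.1,0,0,0,0.3]
}}

```text
t: 12.13
tcp_pos: [0.4599, 0.2217, 0.0521]
eef_rot: [-0.059, 0.826, 0.554, 0.084]
contact_force: [0.0, -0.3, -1.1]
width: 0.0395
```

```bash
python3 look.py 13; python3 rel.py L 78 -0.5 71 12;python3 - <<'E'
import cv2,numpy as np
t=cv2.imread('pics/top_13.png');s=cv2.imread('pics/side_13.png')
cv2.imwrite('pics/c16.png',np.hstack([cv2.resize(x,(400,400),interpolation=2) for x in(t[220:300,200:280],s[260:340,240:320])]))
E
```

```text
12.2333 [0.46015887 0.22172575 0.05248278] [-0.05855167  0.82619713  0.55395435  0.08428874] 0.03955218012509328 [ 0.3329361   0.35612377 -0.42876758]
t 12.23 grasp now [0.4587 0.2181 0.0711] lane 77.4 -0.3 w 0.0396 F [ 0.3  0.4 -0.4]
q [-0.33  0.52 -0.09  2.15 -0.31  0.34 -0.51]
shift cm [0.07 0.03 0.02] rotvec deg [-0.19  0.22 -0.04]
```

View pics/c16.png

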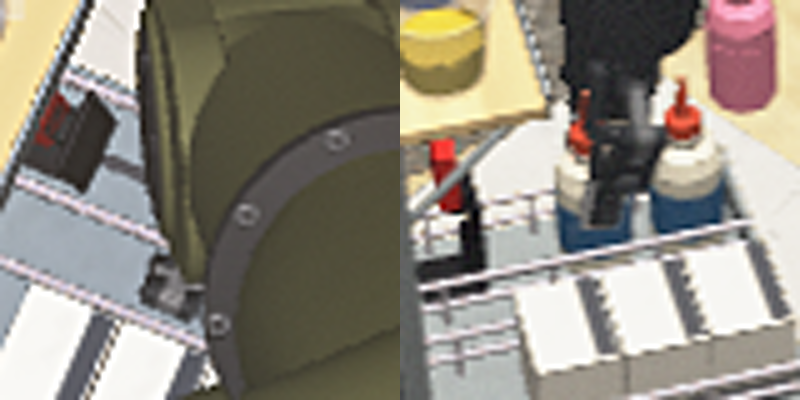

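Request:
{"name": "move_arm", "arguments": {
  "increments": [0,0,0.1,0,0,0,0.3,0,0,0.2,0,0,0,0.3,0,0,0.2,0,0,0,0.3]
}}

```text
t: 12.48
tcp_pos: [0.4605, 0.2224, 0.0514]
eef_rot: [-0.059, 0.826, 0.554, 0.085]
contact_force: [-3.1, -2.2, 9.1]
width: 0.0393
```

Floor contact (9 N). Releasing.

Request:
{"name": "move_arm", "arguments": {
  "increments": [0,0,0,0,0,0,0.35,0,0,0,0,0,0,0.6,0,0,0,0,0,0,0.8,0,0,0,0,0,0,0.9,0,0,0,0,0,0,0.9,0,0,0,0,0,0,0.9]
}}

```text
t: 12.98
tcp_pos: [0.4605, 0.2224, 0.0513]
eef_rot: [-0.059, 0.826, 0.554, 0.085]
contact_force: [0.2, -0.1, 1.3]
width: 0.0767
```

```bash
python3 look.py 14; python3 rel.py L 55 0 210 12;python3 - <<'E'
import cv2,numpy as np
t=cv2.imread('pics/top_14.png');s=cv2.imread('pics/side_14.png')
cv2.imwrite('pics/c17.png',np.hstack([cv2.resize(x,(400,400),interpolation=2) for x in(t[220:300,200:280],s[260:340,240:320])]))
E
```

```text
13.0833 [0.46052375 0.22241646 0.05129025] [-0.05858752  0.82606647  0.55405892  0.08485521] 0.0770223380890311 [-0.51551301 -0.23334382  0.009936  ]
t 13.08 grasp now [0.4591 0.2188 0.0699] lane 78.1 -0.3 w 0.077 F [-0.5 -0.2  0. ]
q [-0.33  0.52 -0.09  2.15 -0.31  0.34 -0.51]
shift cm [  0.62  -0.07 -14.19] rotvec deg [-0.16  0.16 -0.02]
```

View pics/c17.png

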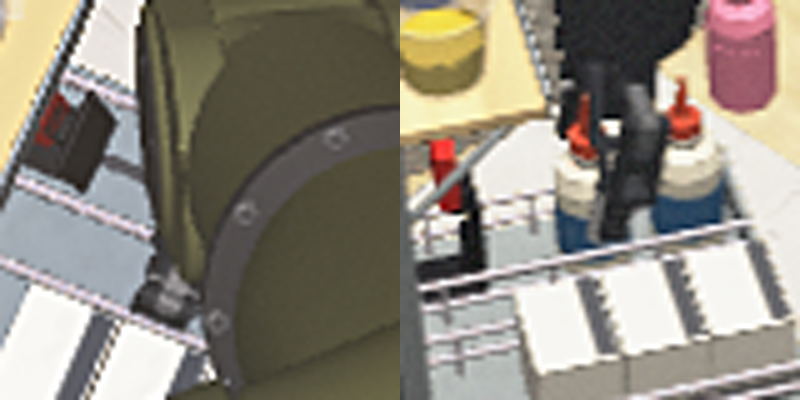

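Request:
{"name": "move_arm", "arguments": {
  "increments": [0,0,-1,0,0,0,1,0.2,0,-3,0,0,0,1,0.4,0,-6,0,0,0,1,0.6,0,-9,0,0,0,1,0.6,0,-12,0,0,0,1,-1,0,-14.5,0,0,0,1,-4,0,-16,0,0,0,1,-8,0,-17,0,0,0,1]
}}

```text
t: 13.75
tcp_pos: [0.4192, 0.1186, 0.2035]
eef_rot: [-0.058, 0.825, 0.556, 0.087]
contact_force: [0.6, -0.4, -0.8]
width: 0.0857
```

```bash
python3 rel.py L -120 0 240 30
```

```text
t 13.75 grasp now [0.4177 0.1149 0.2221] lane -33.7 -1.5 w 0.0857 F [ 0.6 -0.4 -0.8]
q [-0.2   0.19  0.02  2.12 -0.27  0.74 -0.38]
shift cm [-7.48 -0.17 -3.64] rotvec deg [-1.000e-02  1.797e+01  2.400e-01]
```

Request:
{"name": "move_arm", "arguments": {
  "increments": [-1,0,-1,0,3,0,1,-2,0,-1.5,0,6,0,1,-3,0,-2,0,9,0,1,-4,0,-2.5,0,12,0,1,-5,0,-3,0,15,0,1,-6,0,-3.5,0,20,0,0.7,-7,0,-3.6,0,25,0,0.7,-7,0,-3.6,0,25,0,0.7]
}}

```text
t: 14.42
tcp_pos: [0.3903, 0.0449, 0.2234]
eef_rot: [-0.176, 0.787, 0.528, 0.266]
contact_force: [-0.4, 0.0, -0.2]
width: 0.0597
```

```bash
python3 look.py 15; python3 rel.py L 50 -2 217 37;python3 - <<'E'
import cv2,numpy as np
t=cv2.imread('pics/top_15.png');s=cv2.imread('pics/side_15.png')
cv2.imwrite('pics/c18.png',np.hstack([cv2.resize(x,(400,400),interpolation=2) for x in(t[220:290,205:275],s[265:335,240:310])]))
E
```

```text
14.5167 [0.39041322 0.04690771 0.22353451] [-0.1769361   0.78789054  0.52790867  0.26312459] 0.05993824436144863 [ 0.3879187  -0.08075418  0.03964478]
t 14.52 grasp now [0.3861 0.0363 0.2387] lane -118.4 -2.0 w 0.0599 F [ 0.4 -0.1  0. ]
q [ 0.34  0.19  0.07  2.29 -0.89  0.9   0.67]
shift cm [ 1.215e+01 -1.000e-02  1.186e+01] rotvec deg [-0.03  0.03 -0.06]
```

View pics/c18.png

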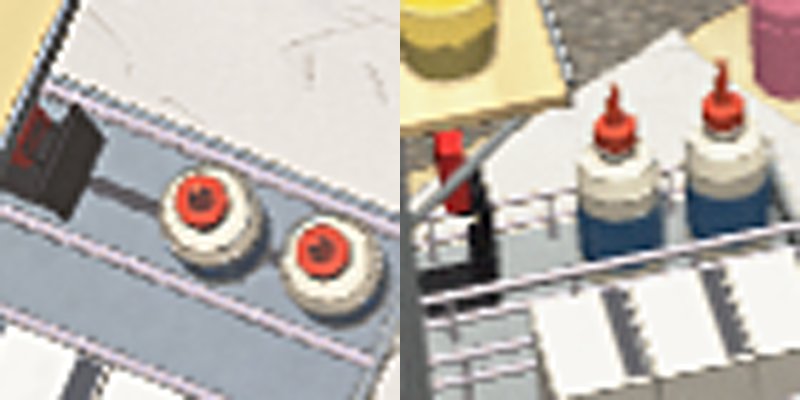

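Both bottles stand upright in the lane. Next I'll measure them and the red grip.

```bash
cat > meas.py <<'E'
from geo import *
import sys
d=pickle.load(open(f'cam_{sys.argv[1]}.pkl','rb'));g=d['top'];s=d['side']
a=np.radians(67.7);ex=np.array([np.cos(a),np.sin(a)]);ey=np.array([-ex[1],ex[0]]);LF=np.array([.42913,.14663])
L=lambda X:[float(((X[:2]-LF)@ex*1e3).round(1)),float(((X[:2]-LF)@ey*1e3).round(1)),float(X[2].round(4))]
for n,(x0,y0,x1,y1) in{'top':(200,230,290,290),'side':(235,255,320,320)}.items():
    h=cv2.cvtColor(d[n]['image'],cv2.COLOR_RGB2HSV)
    m=(((h[...,0]<12)|(h[...,0]>172))&(h[...,1]>140)&(h[...,2]>70)).astype(np.uint8)
    m2=np.zeros_like(m);m2[y0:y1,x0:x1]=m[y0:y1,x0:x1]
    k,l,st,c=cv2.connectedComponentsWithStats(m2)
    for i in range(1,k):
        if st[i,4]>5:print(n,st[i],c[i].round(1),L(onz(d[n],c[i],.098)))
E
python3 meas.py 15;python3 meas.py 0
```

```text
top [208 239   6   7   9] [210.  241.7] [153.8, -4.0, 0.098]
top [236 251   9   9  46] [239.8 254.8] [78.4, -2.1, 0.098]
top [257 259   9   9  48] [261.1 263.5] [25.6, -2.2, 0.098]
side [293 276   7  12  49] [296. 283.] [25.6, -1.9, 0.098]
side [274 280   7  12  48] [277.  286.8] [78.7, -1.5, 0.098]
side [246 288   5   9  36] [247.9 291.2] [157.4, -6.3, 0.098]
side [248 297   4   5  14] [249.9 299.6] [158.5, 26.6, 0.098]
top [208 239   6   7   9] [210.  241.7] [153.8, -4.0, 0.098]
top [229 248   9   9  55] [233.3 252. ] [94.7, -2.3, 0.098]
side [268 283   7  10  49] [271.1 288.2] [95.2, -0.6, 0.098]
side [246 288   5   9  36] [247.9 291.2] [157.4, -6.3, 0.098]
side [248 297   4   5  14] [249.9 299.6] [158.5, 26.6, 0.098]
```

```bash
python3 - <<'E'
from geo import *
d=pickle.load(open('cam_15.pkl','rb'))
a=np.radians(67.7);ex=np.array([np.cos(a),np.sin(a)]);ey=np.array([-ex[1],ex[0]]);LF=np.array([.42913,.14663])
P=lambda x,y,z:np.r_[LF+ex*x/1e3+ey*y/1e3,z/1e3]
for f in(136,140,144):
  print(f,'grip top/bot',proj(d['side'],[P(f+16,-1,116),P(f+16,-1,74)]).round(1).tolist(),'frontface foot ends top view',proj(d['top'],[P(f,-21,8),P(f,19,8)]).round(1).tolist(),'plate side',proj(d['side'],[P(f,-21,8),P(f,19,8),P(f,-21,82)]).round(1).tolist(),'grip front top view',proj(d['top'],[P(f+10,-1,116),P(f+10,-1,76)]).round(1).tolist())
import cv2
s=cv2.imread('pics/side_15.png')[280:325,235:265];t=cv2.imread('pics/top_15.png')[230:265,200:230]
cv2.imwrite('pics/c19.png',np.hstack([cv2.resize(s,(360,540),interpolation=0),cv2.resize(t,(400,540) ,interpolation=0)]))
E
```

```text
136 grip top/bot [[249.8, 287.2], [251.0, 298.5]] frontface foot ends top view [[225.5, 244.8], [218.9, 259.7]] plate side [[256.9, 309.5], [259.8, 319.5], [255.1, 290.3]] grip front top view [[211.3, 242.7], [214.1, 245.8]]
140 grip top/bot [[248.3, 287.5], [249.5, 298.8]] frontface foot ends top view [[224.0, 244.1], [217.4, 259.1]] plate side [[255.5, 309.8], [258.4, 319.8], [253.7, 290.6]] grip front top view [[209.7, 242.1], [212.5, 245.2]]
144 grip top/bot [[246.8, 287.8], [248.0, 299.1]] frontface foot ends top view [[222.5, 243.5], [215.9, 258.5]] plate side [[254.1, 310.0], [257.0, 320.1], [252.2, 290.9]] grip front top view [[208.1, 241.4], [210.9, 244.5]]
```

View pics/c19.png

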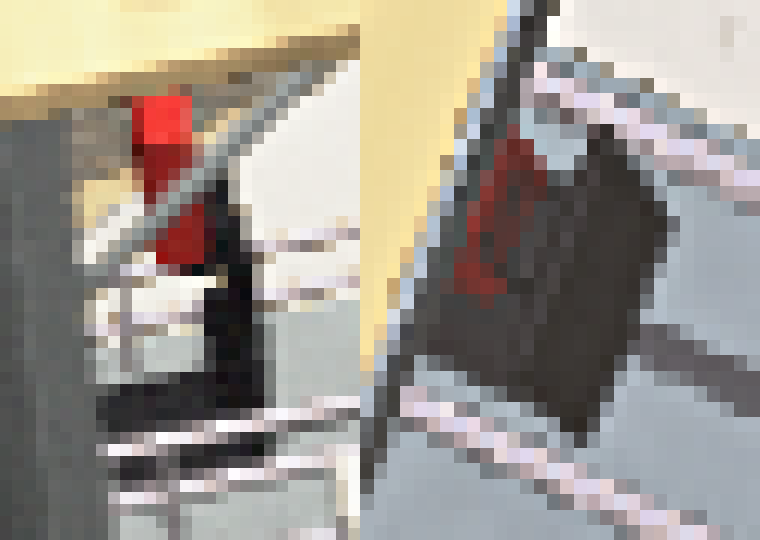

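Measured: old bottle x=25.6, new bottle x=78.5 (both y≈-2), follower face ≈140.5, so the grip is near x=156.5. I'll take the grip high at a 34° lean, which keeps the gripper body clear of both the shelf and the new bottle's nozzle.

```bash
python3 rel.py L 84 -1.5 220 34; python3 rel.py L 0 -1.5 240 34
```

```text
t 14.52 grasp now [0.3861 0.0363 0.2387] lane -118.4 -2.0 w 0.0599 F [ 0.4 -0.1  0. ]
q [ 0.34  0.19  0.07  2.29 -0.89  0.9   0.67]
shift cm [14.94 -0.06 13.66] rotvec deg [-0.03 -2.97 -0.06]
t 14.52 grasp now [0.3861 0.0363 0.2387] lane -118.4 -2.0 w 0.0599 F [ 0.4 -0.1  0. ]
q [ 0.34  0.19  0.07  2.29 -0.89  0.9   0.67]
shift cm [ 9.44 -0.06  7.01] rotvec deg [-0.03 -2.97 -0.06]
```

Request:
{"name": "move_arm", "arguments": {
  "increments": [1,0,0.4,0,-1,0,0.7,2.5,0,1.4,0,-2,0,0.7,4.2,0,2.6,0,-3,0,0.7,6,0,4,0,-3,0,0.7,7.5,0,5.3,0,-3,0,0.7,9,0,6.6,0,-3,0,0.7,9.5,0,7,0,-3,0,0.7,9.5,0,7,0,-3,0,0.7]
}}

```text
t: 15.18
tcp_pos: [0.4349, 0.1589, 0.2251]
eef_rot: [-0.164, 0.793, 0.534, 0.242]
contact_force: [-1.0, 0.3, 0.0]
width: 0.0599
```

```bash
python3 rel.py L 84 -1.5 220 34
```

```text
t 15.18 grasp now [0.4309 0.149  0.2409] lane 2.9 -0.8 w 0.0599 F [-1.   0.3  0. ]
q [ 0.06  0.19 -0.06  2.23 -0.91  0.7   0.33]
shift cm [5.56 0.12 6.27] rotvec deg [-0.18  0.02  0.2 ]
```

Request:
{"name": "move_arm", "arguments": {
  "increments": [1,0,1,0,0,0,0.7,2,0.1,2.2,0,0,0,0.7,3,0.1,3.4,0,0,0,0.7,4,0.1,4.5,0,0,0,0.7,5,0.1,5.5,0,0,0,0.7,5.6,0.1,6.3,0,0,0,0.7,5.6,0.1,6.3,0,0,0,0.7]
}}

```text
t: 15.77
tcp_pos: [0.4664, 0.2358, 0.2039]
eef_rot: [-0.164, 0.793, 0.535, 0.242]
contact_force: [0.8, -0.2, -0.2]
width: 0.0596
```

```bash
python3 look.py 16; python3 rel.py L 156.5 -1.5 112 34;python3 - <<'E'
import cv2,numpy as np
t=cv2.imread('pics/top_16.png');s=cv2.imread('pics/side_16.png')
cv2.imwrite('pics/c20.png',np.hstack([cv2.resize(x,(400,400),interpolation=2) for x in(t[200:300,190:290],s[240:340,230:330])]))
E
```

```text
15.8667 [0.46614035 0.23391857 0.20397663] [-0.16358641  0.79307804  0.53462496  0.2417496 ] 0.05986923670335105 [-0.26001948 -1.1927789  -0.54083288]
t 15.87 grasp now [0.4622 0.2241 0.2197] lane 84.2 -1.2 w 0.0599 F [-0.3 -1.2 -0.5]
q [-0.08  0.27 -0.14  2.19 -0.99  0.55  0.24]
shift cm [-0.02  0.08 12.98] rotvec deg [-0.21  0.06  0.21]
```

View pics/c20.png

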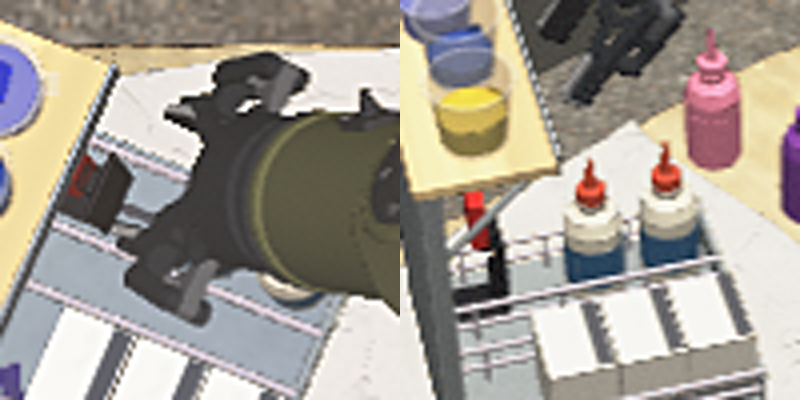

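Gripper is lined up with the red grip. Advancing along the tool axis.

Request:
{"name": "move_arm", "arguments": {
  "increments": [0,0.1,1,0,0,0,0.7,0,0.1,2.5,0,0,0,0.7,0,0.1,4,0,0,0,0.7,0,0.1,5.5,0,0,0,0.7,0,0.1,7,0,0,0,0.7,0,0.1,8,0,0,0,0.7,0,0.1,9,0,0,0,0.7,0,0.1,9,0,0,0,0.7]
}}

```text
t: 16.53
tcp_pos: [0.4857, 0.2797, 0.1282]
eef_rot: [-0.164, 0.793, 0.534, 0.241]
contact_force: [-0.3, -0.3, 0.3]
width: 0.0598
```

```bash
python3 look.py 17; python3 rel.py L 156.5 -1.5 112 34;python3 - <<'E'
import cv2,numpy as np
t=cv2.imread('pics/top_17.png');s=cv2.imread('pics/side_17.png')
cv2.imwrite('pics/c21.png',np.hstack([cv2.resize(x,(400,400),interpolation=2) for x in(t[205:285,190:270],s[250:330,230:310])]))
E
```

```text
16.6333 [0.48586575 0.27928087 0.12931497] [-0.16354622  0.79343973  0.53419275  0.24154531] 0.05970237700375772 [-0.32104202 -0.88785518 -0.00334488]
t 16.63 grasp now [0.4819 0.2694 0.1451] lane 133.7 -2.2 w 0.0597 F [-0.3 -0.9 -0. ]
q [-0.06  0.45 -0.3   2.22 -1.3   0.33  0.52]
shift cm [ 0.05 -0.05  4.02] rotvec deg [-0.2   0.08  0.14]
```

View pics/c21.png

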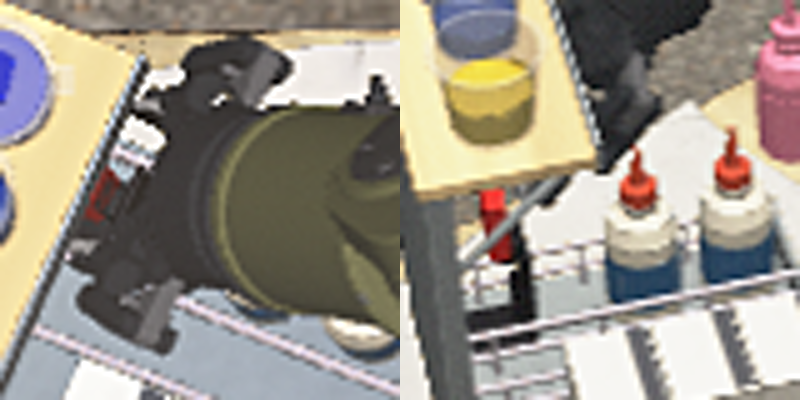

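Request:
{"name": "move_arm", "arguments": {
  "increments": [0,0,0.7,0,0,0,0.7,0,0,1.4,0,0,0,0.7,0,0,2.1,0,0,0,0.7,0,0,2.7,0,0,0,0.7,0,0,3.3,0,0,0,0.7,0,0,3.8,0,0,0,0.7,0,0,4,0,0,0,0.7,0,0,4,0,0,0,0.7]
}}

```text
t: 17.3
tcp_pos: [0.4947, 0.2993, 0.0964]
eef_rot: [-0.163, 0.794, 0.534, 0.242]
contact_force: [-0.2, 0.2, 0.1]
width: 0.0599
```

```bash
python3 look.py 18; python3 rel.py L 156.5 -1.5 112 34;python3 - <<'E'
import cv2,numpy as np
t=cv2.imread('pics/top_18.png');s=cv2.imread('pics/side_18.png')
cv2.imwrite('pics/c22.png',np.hstack([cv2.resize(x,(400,400),interpolation=2) for x in(t[205:285,190:270],s[250:330,230:310])]))
E
```

```text
17.4 [0.49468225 0.29925089 0.09663348] [-0.16316304  0.79361826  0.53385059  0.24197403] 0.05951191297929118 [0.33889371 0.16858583 0.23508302]
t 17.4 grasp now [0.4907 0.2894 0.1124] lane 155.5 -2.8 w 0.0595 F [0.3 0.2 0.2]
q [ 0.02  0.55 -0.49  2.22 -1.52  0.18  0.74]
shift cm [ 0.07 -0.12  0.09] rotvec deg [-0.12  0.06  0.12]
```

View pics/c22.png

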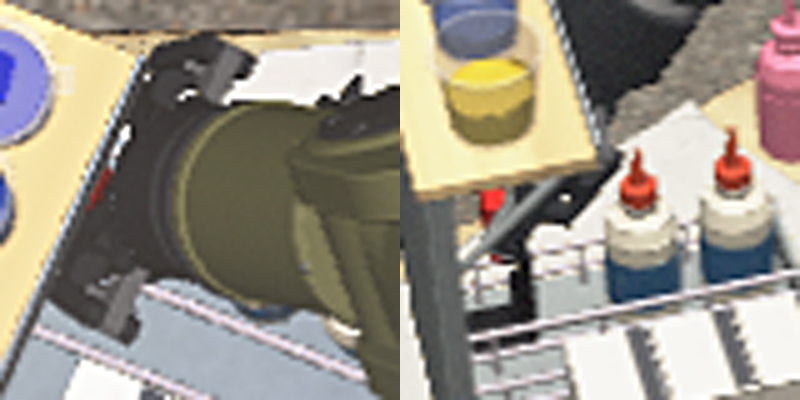

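Request:
{"name": "move_arm", "arguments": {
  "increments": [0,0,0,0,0,0,0.5,0,0,0,0,0,0,0.3,0,0,0,0,0,0,0.15,0,0,0,0,0,0,0.15,0,0,0,0,0,0,0.15]
}}

```text
t: 17.82
tcp_pos: [0.4919, 0.3018, 0.0977]
eef_rot: [-0.166, 0.792, 0.536, 0.242]
contact_force: [-6.9, 2.0, 8.0]
width: 0.0226
```

```bash
python3 look.py 19; python3 rel.py L 134 -1.5 112 34;python3 - <<'E'
import cv2,numpy as np
t=cv2.imread('pics/top_19.png');s=cv2.imread('pics/side_19.png')
cv2.imwrite('pics/c23.png',np.hstack([cv2.resize(x,(400,400),interpolation=2) for x in(t[205:285,190:270],s[250:330,230:310])]))
E
```

```text
17.9167 [0.49194306 0.30179754 0.09763652] [-0.16565924  0.7920055   0.53551247  0.24188985] 0.022126493218706498 [-7.30231848  2.26254175  7.70283335]
t 17.92 grasp now [0.488  0.2919 0.1134] lane 156.7 0.6 w 0.0221 F [-7.3  2.3  7.7]
q [ 0.02  0.55 -0.49  2.22 -1.52  0.18  0.74]
shift cm [-1.96  0.21 -1.16] rotvec deg [-0.43 -0.1   0.3 ]
```

View pics/c23.png

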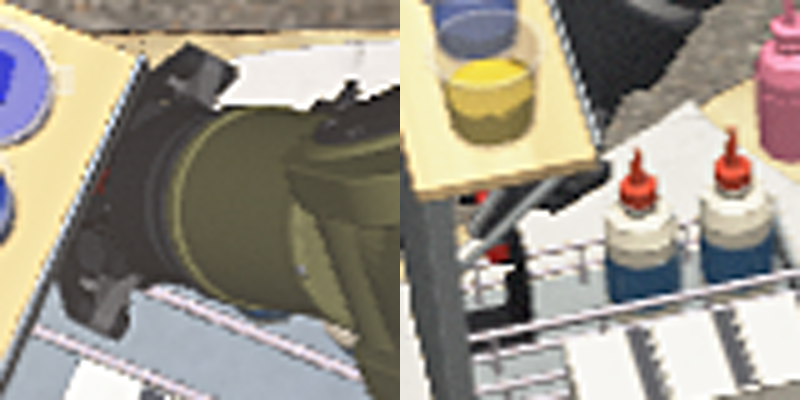

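Follower gripped (22 mm width). Now I'll pull forward, easing the lean once clear of the shelf edge so the body stays above the nozzle.

```bash
python3 rel.py L 148 0.6 113.4 34;python3 rel.py L 134 0.6 113.4 27
```

```text
t 17.92 grasp now [0.488  0.2919 0.1134] lane 156.7 0.6 w 0.0221 F [-7.3  2.3  7.7]
q [ 0.02  0.55 -0.49  2.22 -1.52  0.18  0.74]
shift cm [-0.73  0.01 -0.49] rotvec deg [-0.43 -0.1   0.3 ]
t 17.92 grasp now [0.488  0.2919 0.1134] lane 156.7 0.6 w 0.0221 F [-7.3  2.3  7.7]
q [ 0.02  0.55 -0.49  2.22 -1.52  0.18  0.74]
shift cm [-2.12 -0.   -1.29] rotvec deg [-0.41 -7.1   0.32]
```

Request:
{"name": "move_arm", "arguments": {
  "increments": [-0.3,0,-0.2,0,0,0,0.15,-0.7,0,-0.5,0,0,0,0.15,-1.1,0,-0.7,0,-2,0,0.15,-1.5,0,-0.9,0,-4,0,0.15,-1.8,0,-1.1,0,-5.5,0,0.15,-2.1,0,-1.3,0,-7,0,0.15,-2.1,0,-1.3,0,-7,0,0.15]
}}

```text
t: 18.5
tcp_pos: [0.4822, 0.2785, 0.0965]
eef_rot: [-0.132, 0.805, 0.545, 0.192]
contact_force: [-2.1, -0.5, -2.0]
width: 0.0223
```

```bash
python3 look.py 20; python3 rel.py L 116 0.6 113.4 20;python3 - <<'E'
import cv2,numpy as np
t=cv2.imread('pics/top_20.png');s=cv2.imread('pics/side_20.png')
cv2.imwrite('pics/c24.png',np.hstack([cv2.resize(x,(400,400),interpolation=2) for x in(t[205:285,190:270],s[250:330,230:310])]))
E
```

```text
18.6 [0.48232471 0.27885073 0.096539  ] [-0.1327271   0.80512675  0.54485356  0.19310369] 0.02260583261472561 [-2.353837   -0.6369262  -0.07777917]
t 18.6 grasp now [0.4792 0.2708 0.1135] lane 133.9 0.8 w 0.0226 F [-2.4 -0.6 -0.1]
q [-0.23  0.48 -0.17  2.19 -1.07  0.31  0.26]
shift cm [-1.83  0.02 -0.82] rotvec deg [-0.38 -7.1   0.4 ]
```

View pics/c24.png

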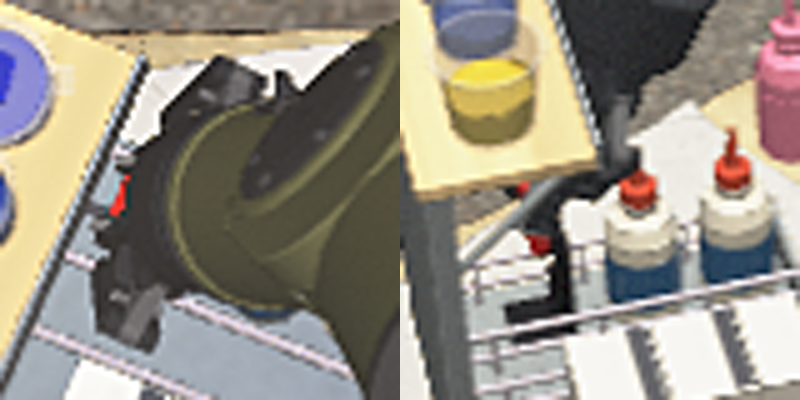

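Request:
{"name": "move_arm", "arguments": {
  "increments": [-0.3,0,-0.2,0,-1,0,0.15,-0.6,0,-0.3,0,-2.5,0,0.15,-0.9,0,-0.4,0,-4,0,0.15,-1.2,0,-0.6,0,-5,0,0.15,-1.5,0,-0.7,0,-6,0,0.15,-1.7,0,-0.8,0,-7,0,0.15,-1.7,0,-0.8,0,-7,0,0.15]
}}

```text
t: 19.18
tcp_pos: [0.4752, 0.2615, 0.0956]
eef_rot: [-0.1, 0.815, 0.552, 0.143]
contact_force: [-1.0, -1.0, -0.9]
width: 0.0224
```

```bash
python3 look.py 21; python3 rel.py L 109.5 0.8 113.4 20;python3 - <<'E'
import cv2,numpy as np
t=cv2.imread('pics/top_21.png');s=cv2.imread('pics/side_21.png')
cv2.imwrite('pics/c25.png',np.hstack([cv2.resize(x,(400,400),interpolation=2) for x in(t[205:285,190:270],s[250:330,230:310])]))
E
```

```text
19.2833 [0.47518925 0.26148382 0.09561707] [-0.09981311  0.81544322  0.55175126  0.14373675] 0.022262064281292085 [-0.65749973  1.57169811 -4.62453228]
t 19.28 grasp now [0.4728 0.2554 0.1135] lane 117.2 0.8 w 0.0223 F [-0.7  1.6 -4.6]
q [-0.45  0.47  0.09  2.14 -0.82  0.42 -0.01]
shift cm [-0.73  0.01 -0.26] rotvec deg [-0.4  -0.15  0.4 ]
```

View pics/c25.png

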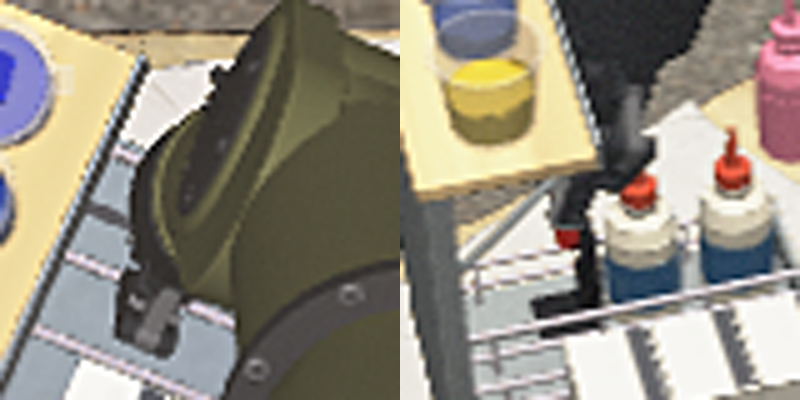

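Request:
{"name": "move_arm", "arguments": {
  "increments": [-0.15,0,-0.05,0,0,0,0.15,-0.3,0,-0.1,0,0,0,0.15,-0.4,0,-0.15,0,0,0,0.15,-0.5,0,-0.2,0,0,0,0.15,-0.6,0,-0.2,0,0,0,0.15,-0.7,0,-0.25,0,0,0,0.15,-0.7,0,-0.25,0,0,0,0.15]
}}

```text
t: 19.87
tcp_pos: [0.4723, 0.2544, 0.0956]
eef_rot: [-0.1, 0.815, 0.552, 0.144]
contact_force: [-0.6, 1.8, -1.7]
width: 0.0222
```

```bash
python3 look.py 22; python3 meas.py 22; python3 rel.py L 109.5 0.8 113.4 20;python3 - <<'E'
import cv2,numpy as np
t=cv2.imread('pics/top_22.png');s=cv2.imread('pics/side_22.png')
cv2.imwrite('pics/c26.png',np.hstack([cv2.resize(x,(400,400),interpolation=2) for x in(t[205:285,190:270],s[250:330,230:310])]))
E
```

```text
19.9667 [0.47234953 0.25443954 0.09560279] [-0.09981195  0.81546971  0.55171952  0.14370904] 0.022471934994073513 [-0.21527976  0.66919436 -1.81989114]
side [293 276   7  12  49] [296. 283.] [25.6, -1.9, 0.098]
side [275 285   7   7  32] [278.6 288.1] [75.6, 4.5, 0.098]
side [264 295   5   4  14] [265.9 296.7] [115.6, 27.6, 0.098]
t 19.97 grasp now [0.47   0.2483 0.1134] lane 109.6 0.8 w 0.0225 F [-0.2  0.7 -1.8]
q [-0.43  0.46  0.09  2.15 -0.82  0.41  0.  ]
shift cm [-0.02  0.01  0.  ] rotvec deg [-0.4  -0.15  0.39]
```

View pics/c26.png

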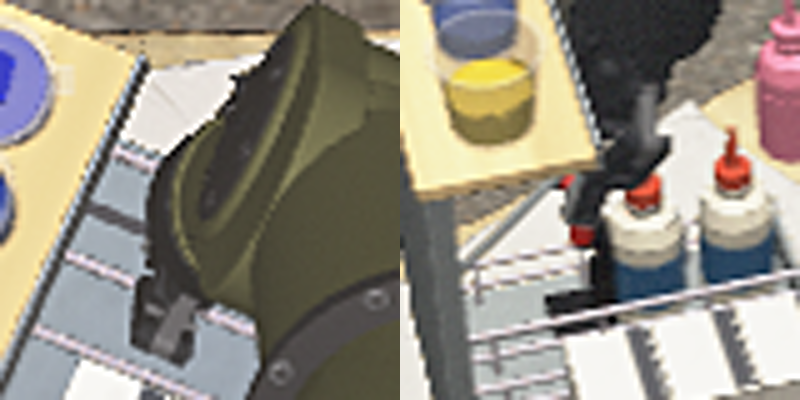

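The follower has begun pushing the new bottle (it moved about 4 mm). I'll pull 3 mm more.

Request:
{"name": "move_arm", "arguments": {
  "increments": [-0.15,0,-0.05,0,0,0,0.15,-0.25,0,-0.1,0,0,0,0.15,-0.3,0,-0.1,0,0,0,0.15,-0.3,0,-0.1,0,0,0,0.15]
}}

```text
t: 20.3
tcp_pos: [0.4711, 0.2515, 0.0956]
eef_rot: [-0.1, 0.815, 0.552, 0.144]
contact_force: [-0.6, 1.6, -2.1]
width: 0.0225
```

```bash
python3 look.py 23 side; python3 - <<'E'
import cv2,numpy as np
t=cv2.imread('pics/side_22.png');s=cv2.imread('pics/side_23.png')
cv2.imwrite('pics/c27.png',np.hstack([cv2.resize(x,(400,400),interpolation=2) for x in(t[265:325,255:315],s[265:325,255:315])]))
E
```

```text
20.35 [0.47112106 0.25149919 0.09560059] [-0.09986623  0.81546557  0.55170684  0.14374354] 0.0222736876676328 [-0.27549026  1.75877782  0.49202074]
```

View pics/c27.png

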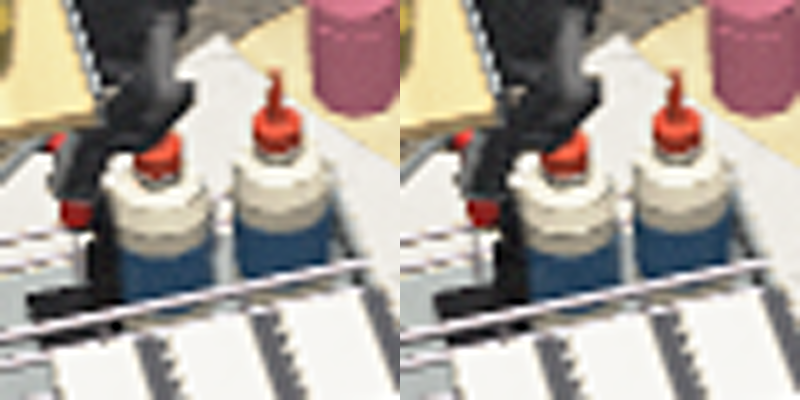

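Request:
{"name": "move_arm", "arguments": {
  "increments": [0,0,0,0,0,0,0.3,0,0,0,0,0,0,0.45,0,0,0,0,0,0,0.6,0,0,0,0,0,0,0.6,0,0,0,0,0,0,0.6]
}}

```text
t: 20.77
tcp_pos: [0.4713, 0.2514, 0.0957]
eef_rot: [-0.1, 0.815, 0.552, 0.144]
contact_force: [0.8, 0.6, 0.2]
width: 0.0513
```

Request:
{"name": "move_arm", "arguments": {
  "increments": [0,0,-0.5,0,0,0,0.6,0,0,-1.5,0,0,0,0.6,0,0,-3.5,0,0,0,0.6,0,0,-6,0,0,0,0.6,0,0,-9,0,0,0,0.6,0,0,-12,0,0,0,0.6,-3,0,-14,0,0,0,0.6,-7,0,-15,0,0,0,0.6]
}}

```text
t: 21.43
tcp_pos: [0.4297, 0.1427, 0.2163]
eef_rot: [-0.099, 0.814, 0.553, 0.147]
contact_force: [1.3, -2.0, -1.0]
width: 0.0513
```

```bash
python3 rel.py L -120 0 240 20
```

```text
t 21.43 grasp now [0.4273 0.1365 0.2342] lane -10.1 -2.1 w 0.0513 F [ 1.3 -2.  -1. ]
q [-0.39  0.19  0.31  2.14 -0.57  0.74 -0.06]
shift cm [-10.11  -0.34  -4.38] rotvec deg [-0.11 -0.41  0.69]
```

Request:
{"name": "move_arm", "arguments": {
  "increments": [-2,0,-1,0,0,0,0.6,-4,0,-2,0,0,0,0.6,-6,0,-3,0,0,0,0.6,-8,0,-4,0,0,0,0.6,-10,0,-4.4,0,0,0,0.6,-10,0,-4.4,0,0,0,0.6]
}}

```text
t: 21.93
tcp_pos: [0.3882, 0.0377, 0.2233]
eef_rot: [-0.098, 0.815, 0.551, 0.147]
contact_force: [0.2, -0.8, -0.4]
width: 0.0512
```

```bash
python3 look.py 24; python3 meas.py 24;python3 - <<'E'
import cv2,numpy as np
t=cv2.imread('pics/top_24.png');s=cv2.imread('pics/side_24.png')
cv2.imwrite('pics/c28.png',np.hstack([cv2.resize(x,(400,400),interpolation=2) for x in(t[220:290,210:280],s[265:325,255:315])]))
E
```

```text
22.0333 [0.38938525 0.04060816 0.22340825] [-0.09830126  0.81451636  0.55237303  0.14759405] 0.051176752591032285 [-0.46978343 -0.34534162 -0.48106878]
top [223 244   8  11  52] [226.1 248.9] [112.8, -2.6, 0.098]
top [238 252   9   9  51] [242.  255.9] [72.7, -1.7, 0.098]
top [257 259   9   9  48] [261.1 263.5] [25.6, -2.2, 0.098]
side [293 276   7  12  49] [296. 283.] [25.6, -1.9, 0.098]
side [276 280   7  11  49] [279.1 286.6] [72.9, -0.7, 0.098]
side [263 284   7  15  62] [266.  291.2] [110.7, 7.1, 0.098]
```

View pics/c28.png

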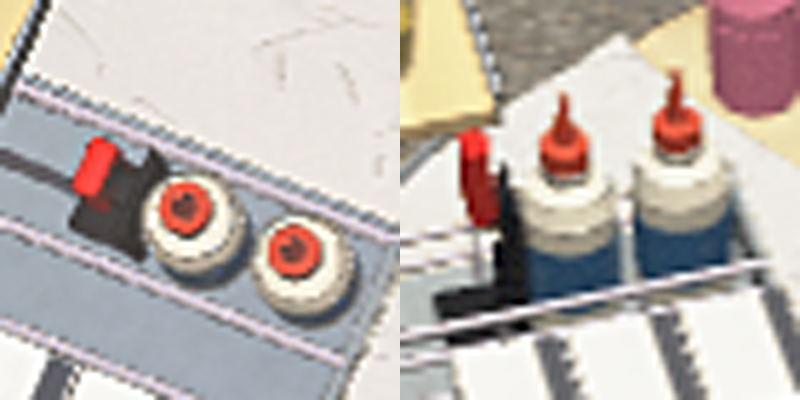

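View pics/side_24.png

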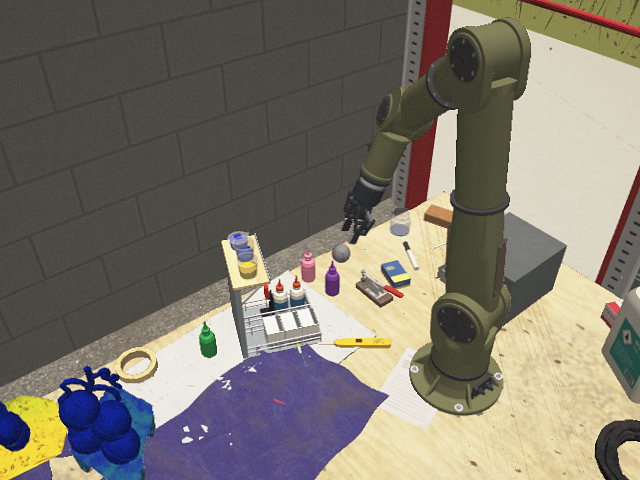

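The row is closed: old bottle x=25.6, new x=72.8 (spacing 47 mm), with the follower face against the new bottle. The arm is clear of everything, so I'm handing in.

```bash
python3 -c "
from bench import observe,sign_off
import numpy as np
o=observe();print(o['t'],np.abs(o['dq']).max(),o['contact_force']);print(sign_off())"
```

```text
22.0333 0.028192369534343568 [-0.46978343 -0.34534162 -0.48106878]
the job is handed in; nothing more can be done
None
```

I restocked the glue lane and handed the job in at 22 s of the 64 s allowed. I drew the old bottle forward to the lip and stood the new bottle from the bench behind it. Then I pulled the follower up until its plate pushed the new bottle forward.

The last checks came from both cameras, which agreed to within about 1 mm. The lane position they are measured in is only good to about 2 mm:

| Check | Last measurement | Limit |
|---|---|---|
| Old bottle, behind the lip | 25.6 mm | 15 to 32 mm |
| Old bottle, sideways from mid-lane | about -2 mm | ±9 mm |
| New bottle, behind the lip | 72.8 mm | over 55 mm |
| New bottle, sideways from mid-lane | about -1 mm | ±9 mm |
| Spacing between bottle centres | about 47 mm | under 52 mm |
| Follower face to new bottle | touching, as far as the pictures show | at most 8 mm gap |

- **Bottles:** both look upright in the last pictures. I judged this by eye and did not measure the angle.
- **Jar and ball:** they look undisturbed and nothing came near them, but I did not measure them again.
- **Arm:** it stands well clear of the rack, with about 0.5 N left on the force reading.
- **Did not match:** the gripper closed to 39.6 mm on the 43 mm bottles. I took that as the soft body giving, and both bottles came through upright.
- **Joint limits:** joint 5 (-1.52) and joint 6 (0.18) were at or next to their limits while I gripped the follower. No fault was reported.

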